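# Brake pads into the vision gauge fixture

## Robot

A 6-joint arm with a two-finger parallel gripper is mounted at the origin on the work surface. World frame = base frame: x ahead of the robot, y to its left, z up, the work surface at z = 0. Lengths are in m, angles in rad, forces in N, time in s.
With the tool pointing down it reaches from about 0.425 to 1.125 m from the base axis. Payload 14.9 kg.
Tool frame: the origin (TCP) lies midway between the tips of the shut fingers; the grasp point (between the pads) lies 19 mm behind it; z points along the fingers, y is the line along which they close (so a half turn about z gives the same grasp; the last joint's range is limited). The gripper opens to 91 mm and grips with 3 to 60 N. Pads are 32 mm wide; open, the fingers measure 118 mm over their backs; the gripper's body (76 mm by 178 mm) begins 60 mm behind the grasp point.
Start: joints at [-1.216, 0.379, 1.734, -0, 1.028, -0.033], TCP at [0.265, -0.648, 0.214] pointing down, gripper open.
Joint ranges: [-2.77, 2.77], [-0.74, 2.19], [0, 2.66], [-1.06, 4.2], [0.31, 2.87], [-3.08, 3.08]. Speed limits (rad/s): [1.89, 1.89, 2.39, 3.14, 3.14, 3.14].

## Interface

Orientations are given as a unit quaternion [w, x, y, z].
In Python, from workcell import * gives the robot as it stands.
- The arm moves only by the tool step_arm, never from a script. Its argument "motion" is a list of rows, each a list of 5 numbers: the closure in counts, from 0 (fully open) to 255 (shut), then the shift along the tool's x, y, z in mm, then the turn about the tool's z in rad. In form: [[hand, dx, dy, dz, twist], ...]. A call has 1 to 5 rows; each row shifts and turns the commanded pose from where the row before left it, along the tool's axes as they then stand; what a row does not reach is not made up. A row lasts 1/12 s, in which the tool goes at most 41.7 mm and 7.16 degrees, less where a joint would pass 70% of its speed; a pose out of reach is approached as far as the arm can. A call with a gripper value outside its range is refused whole. The fingers move at their own pace and stop on an object; "grip_force" is the grip in N (left out, the last holds). Time passes only in rows, so rows that do not move let the fingers close. It gives the time, the measured TCP pose, the force, the opening and the grip force at its end, in the units of the state.
- get_obs(): the state, without advancing time (a new reading comes with each control period).
- snapshot(name): name is "side" or "top" or "wrist"; returns (picture, depth): 384x512x3 uint8, blue, green, red; 384x512 float32, m along the optical axis (not along the pixel's ray), 0 where there is no reading.
- camera_info(name): a dict with "fx", "fy", "cx", "cy" (pixels), "pose" (4x4, takes a point from camera to world coordinates); the wrist camera has in their place "mount" (4x4, takes a point from camera to tool coordinates, whose origin is the TCP and whose axes are the flange's). Camera axes: x right, y down, z forward; pixel columns grow to the right and rows downward; lengths in m; the calibration is good to about 2 mm. A picture is of the moment at which its call begins: read the wrist's pose just before it. camera_info takes no time and is no camera call.
- job_done(): hands the job in; it is judged then, once.
Trained networks look in the newest picture that a camera, given by its name, has taken for a name from the list of things; names that differ only in an ending like _2 or _b are one class to them, and where a whole thing is asked for, a point or a joint stands for the part that bears it (a point fixed in the world has none). Each returns a list of dicts, best first, with "confidence" (0 to 1); they miss things now and then, are a little off and sometimes report something else, mostly with a low value. They report only what shows in the picture. A call takes as long as a camera call. They do not tell look-alikes from the thing itself.
- cut_out(camera, name): "region" (384x512 bool, what is visible of it) and "bbox" ([centre column, centre row, width, height] in pixels, round what is visible of it).
The state is a dict: "t": time; "qpos": joint angles; "qvel": joint speeds; "joint_torque": joint torques, N m; "eef_pos": TCP position; "tool_rot": TCP orientation; "wrist_force": force on the tool from outside, world axes, zero at the start; "wrist_torque": the same for the moment, N m; "finger_gap": finger opening in m; "gripper_force": force on a finger pad.
Only numpy, scipy, OpenCV 4.12 (cv2) and the standard library are available. Lean on these libraries where they do the work, as an engineer would, in place of code of your own. Each camera call takes 0.05 s, during which the arm holds its last target. There are 200 camera calls.

## Task

Slide the pad fixture by its handle out from under the gauge lens and square inside the corner marks of the loading bay, then press every loose brake pad that lies on the granite (not those in the carton) home in a nest of its own, friction side up, ears down past the spring clips until it sits flat on the fixture plate. Slide the loaded fixture back square inside the corner marks under the lens, press the start button all the way down, then slide it out again into the loading bay, squarely and with the pads still home. Never lift or tip the fixture, it only slides flat on the granite, and leave the bearing ring and the caliper where they lie.

Things in the scene. Friction and masses are not known exactly. Their poses are not given: they have to be found in the camera images.
- fixture: pad fixture, loose on the granite: aluminium plate 104 mm (x) by 254 mm (y) by 10 mm with three nests in a row along y and a black bow handle at the +y end; about 0.8 kg empty. Origin on its underside below the middle nest; the plate reaches from y = -90 mm to y = +164 mm. Yaw 0 has the handle to +y
- nest1 (a point): nest farthest from the handle (fixture y = -62 mm): point on the plate's top, 10 mm above the granite, midway between two facing slotted abutments, where the centre of a pad's underside belongs; axes as the fixture's. Ears go straight down into the slots, pad length along the fixture's x, either way round
- nest2 (a point): the middle nest (fixture y = 0), same as nest1. Slots are 16.4 mm wide (y); their cheeks begin 30.5 mm from the nest's middle along x, stand 20 mm above the plate and carry flared steel lead-in tabs up to 27 mm. Nests are 62 mm apart: beside a loaded neighbour open the gripper no more than 8 mm a side
- nest3 (a point): the nest nearest the handle (fixture y = +62 mm), same as nest1. A steel spring clip slopes inwards across the outer end of each slot: a pad merely laid in rests on the clips some 10 mm too high; about 10 to 15 N straight down in its middle pushes the ears past, and the clips' lips then hold it flat on the plate
- handle (a point): centre of the bow handle's bar, 46 mm above the granite, on the fixture at y = +134 mm; the bar is 12 mm wide (x), 44 mm long (y) and 12 mm high, with 30 mm free beneath
- pad1: brake pad, friction side up, 160 g: 6 mm steel backing plate 58 x 36 mm (x, y) with an ear 9 mm long, 14 mm wide at each end (76 mm overall), under an 11 mm friction block 48 x 36 mm; 17 mm thick. Grip across the 36 mm (y). Origin: centre of the underside, z up; the same after half a turn. None if absent
- pad2: brake pad, friction side up, 160 g: 6 mm steel backing plate 58 x 36 mm (x, y) with an ear 9 mm long, 14 mm wide at each end (76 mm overall), under an 11 mm friction block 48 x 36 mm; 17 mm thick. Grip across the 36 mm (y). Origin: centre of the underside, z up; the same after half a turn. None if absent
- pad3: brake pad, friction side up, 160 g: 6 mm steel backing plate 58 x 36 mm (x, y) with an ear 9 mm long, 14 mm wide at each end (76 mm overall), under an 11 mm friction block 48 x 36 mm; 17 mm thick. Grip across the 36 mm (y). Origin: centre of the underside, z up; the same after half a turn. None if absent
- gauge: fixed vision gauge: a column beyond the -y end carries a lens (84 mm across, lower end 213 mm up) over the measuring position. Origin on the granite below the lens, where the fixture's origin belongs, same axes; four corner marks lie 6 mm outside the fixture's outline there. The column's foot begins at y = -140 mm
- bay: loading bay: four corner marks on the granite, 6 mm outside the fixture's outline, clear of the gauge. Origin on the granite where the fixture's origin belongs, same axes
- start_top (a point): top centre of the gauge's round push button (28 mm across, 62 mm above the granite) on a low grey box 70 x 90 x 40 mm; pressed straight down
- start (a joint): travel of the button: 0 out, 0.006 m fully down; springs back, about 5 N at the bottom
- bearing_ring: bystander: loose steel bearing ring, 82 mm across, 18 mm high, beyond the work
- caliper: bystander: digital caliper lying loose on the granite, 210 mm long along its x, 13 mm high; origin at the middle of the underside
Not all that is in view belongs to the job. What is shaped like the pad2 but orange or pink is not meant.

How it is judged:
On the way, in this order (a step that is already met when the one before it is completed fails the run):
1. the fixture stands in the loading bay, within 10 mm and 0.1 rad of its place (horizontal distance between fixture and bay below 0.01 m and angle between the x axis of fixture and the x axis of bay, either way round below 0.1 rad and linear speed of fixture below 0.02 m/s and height (world z) of fixture below 0.003 m), for 0.3 s.
2. every pad sits fully home in a nest (((horizontal distance between pad1 and nest1 below 0.004 m and z of pad1 in the frame of nest1 between -0.003 and 0.0025 m and angle between the z axis of pad1 and the z axis of fixture, either way round below 0.05 rad) or (horizontal distance between pad1 and nest2 below 0.004 m and z of pad1 in the frame of nest2 between -0.003 and 0.0025 m and angle between the z axis of pad1 and the z axis of fixture, either way round below 0.05 rad) or (horizontal distance between pad1 and nest3 below 0.004 m and z of pad1 in the frame of nest3 between -0.003 and 0.0025 m and angle between the z axis of pad1 and the z axis of fixture, either way round below 0.05 rad)) and ((horizontal distance between pad2 and nest1 below 0.004 m and z of pad2 in the frame of nest1 between -0.003 and 0.0025 m and angle between the z axis of pad2 and the z axis of fixture, either way round below 0.05 rad) or (horizontal distance between pad2 and nest2 below 0.004 m and z of pad2 in the frame of nest2 between -0.003 and 0.0025 m and angle between the z axis of pad2 and the z axis of fixture, either way round below 0.05 rad) or (horizontal distance between pad2 and nest3 below 0.004 m and z of pad2 in the frame of nest3 between -0.003 and 0.0025 m and angle between the z axis of pad2 and the z axis of fixture, either way round below 0.05 rad)) and ((horizontal distance between pad3 and nest1 below 0.004 m and z of pad3 in the frame of nest1 between -0.003 and 0.0025 m and angle between the z axis of pad3 and the z axis of fixture, either way round below 0.05 rad) or (horizontal distance between pad3 and nest2 below 0.004 m and z of pad3 in the frame of nest2 between -0.003 and 0.0025 m and angle between the z axis of pad3 and the z axis of fixture, either way round below 0.05 rad) or (horizontal distance between pad3 and nest3 below 0.004 m and z of pad3 in the frame of nest3 between -0.003 and 0.0025 m and angle between the z axis of pad3 and the z axis of fixture, either way round below 0.05 rad))), for 0.3 s.
3. the loaded fixture stands under the lens, within 10 mm and 0.1 rad of its place (all of step 2 and horizontal distance between fixture and gauge below 0.01 m and angle between the x axis of fixture and the x axis of gauge, either way round below 0.1 rad and linear speed of fixture below 0.02 m/s and height (world z) of fixture below 0.003 m), for 0.3 s.
4. the start button is pressed down (value of joint start above 0.004 m), for 0.05 s.
5. the loaded fixture stands in the loading bay again, within 10 mm and 0.1 rad of its place (all of step 1 and all of step 2), for 0.3 s.
At the end, for the whole second after the job is handed in: after the gauging the fixture rests flat on the granite in the loading bay within 10 mm and 0.1 rad (6 degrees) of its place, every pad present sits in a nest (centre within 4 mm, underside within 2.5 mm of the plate, level within 0.05 rad), and the button has been pressed and let go (all of step 5 and value of joint start below 0.002 m); the robot touches nothing.
It fails at once if the fixture is lifted off the granite (more than 6 mm) or tipped (height (world z) of fixture above 0.006 m or angle between fixture's own z axis and vertical above 0.1 rad).
It fails at once if the bearing ring or the caliper is moved by more than 20 mm (distance of any of bearing_ring, caliper from where it was at the start of the episode above 0.02 m).
Of pad1, pad2, pad3 only 2 to 3 are there at a start; the rules pass over those that are not, and their reading is None.
At some moment in a run one of pad1, pad2, pad3 may be knocked a few centimetres aside while the robot is not near it.
Once in a run the grip may slacken for a moment while it holds something.
It also fails if it takes over 210 s, if anything falls off the work surface, if the arm or the gripper's body presses on something with over 40 N, if the wrist force passes 120 N, or if a joint passes its speed limit or range.

## Working session

There is one attempt and no reset: what is moved stays moved. The work goes in short steps, Python scripts to look and compute and a tool call to move; the robot and the scene stay as the last step left them, time stands still between calls to the robot, and variables do not carry over. Pictures are saved under pics/ and viewed, at most 14 in all, crops included, and the job is handed in when it is done.

Besides the shell and the picture viewer there is one more tool, called after "Call:" as a command line: name --pt "numbers of a row" for each row, then --argument value for the rest. step_arm: Moves the arm, as the interface text tells. Its arguments: {"type":"object","properties":{"motion":{"type":"array","items":{"type":"array","items":{"type":"number"}}},"grip_force":{"type":"number"}},"required":["motion"]}

```bash
mkdir -p pics; ls; python3 - <<'E'
from workcell import *
import cv2,numpy as np
o=get_obs(); print(o)
ims=[]
for n in ("top","side"):
    im,d=snapshot(n); cv2.imwrite(f"pics/{n}0.png",im); np.save(f"{n}0.npy",d)
    print(n,camera_info(n))
    for k in ("fixture","pad1","bay","gauge","start_top","bearing_ring","caliper","handle"):
        try: print(k,[(round(r["confidence"],2),np.round(r["bbox"]).tolist()) for r in cut_out(n,k)])
        except Exception as e: print(k,e)
print(camera_info("wrist"))
E
```

```text
pics
{'t': 0.0, 'qpos': array([-1.21630082e+00,  3.79441069e-01,  1.73480821e+00, -6.12855106e-06,
        1.02850499e+00, -3.33053586e-02]), 'qvel': array([ 0.00012844, -0.00051727,  0.00044205,  0.00092035,  0.00080137,
        0.00119121]), 'joint_torque': array([ 3.18877064e-03, -7.63724756e+01, -4.34377670e+01,  6.51441445e-02,
        4.22711251e-02, -1.11277022e-04]), 'eef_pos': array([ 0.26455164, -0.64763033,  0.21325194]), 'tool_rot': array([-5.72915231e-04,  9.81259665e-01,  1.92689210e-01, -9.54645114e-05]), 'wrist_force': array([-0.79739836,  0.35855757,  0.03247436]), 'wrist_torque': array([ 0.00348693,  0.01266329, -0.0133382 ]), 'gripper_force': 0.0, 'finger_gap': 0.09097676265280594}
top {'fx': 346.701767610331, 'fy': 346.701767610331, 'cx': 258.83260432838796, 'cy': 194.1425951641288, 'pose': array([[ 0.00126719, -0.99567602,  0.09288519,  0.44962524],
       [-0.99989684, -0.00259051, -0.01412768,  0.04915263],
       [ 0.01430721, -0.0928577 , -0.99557659,  1.21591619],
       [ 0.        ,  0.        ,  0.        ,  1.        ]])}
fixture [(0.69, [333.0, 190.0, 7
[... 1151 characters left out ...]
 211.0, 54.0, 72.0])]
gauge [(0.6, [71.0, 205.0, 139.0, 264.0])]
start_top [(0.4, [150.0, 186.0, 6.0, 6.0])]
bearing_ring [(0.72, [338.0, 247.0, 38.0, 31.0])]
caliper [(0.57, [328.0, 124.0, 34.0, 32.0])]
handle [(0.6, [159.0, 248.0, 110.0, 65.0])]
{'fx': 281.2299282500885, 'fy': 281.2299282500885, 'cx': 258.8560895451172, 'cy': 192.51426479241854, 'mount': array([[ 6.27550385e-04, -9.69970035e-01, -2.43223635e-01,
         6.77554698e-02],
       [ 9.99999703e-01,  7.17717865e-04, -2.82105089e-04,
         1.03257638e-03],
       [ 4.48199431e-04, -2.43223385e-01,  9.69970197e-01,
        -1.70937557e-01],
       [ 0.00000000e+00,  0.00000000e+00,  0.00000000e+00,
         1.00000000e+00]])}
```

```bash
python3 - <<'E'
import cv2
a=cv2.imread("pics/top0.png")[90:330,90:410]; cv2.imwrite("pics/top0c.png",cv2.resize(a,(800,600),interpolation=2))
b=cv2.imread("pics/side0.png")[80:330,60:390]; cv2.imwrite("pics/side0c.png",cv2.resize(b,(792,600),interpolation=2))
E
```

```text
(no output)
```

View pics/top0c.png

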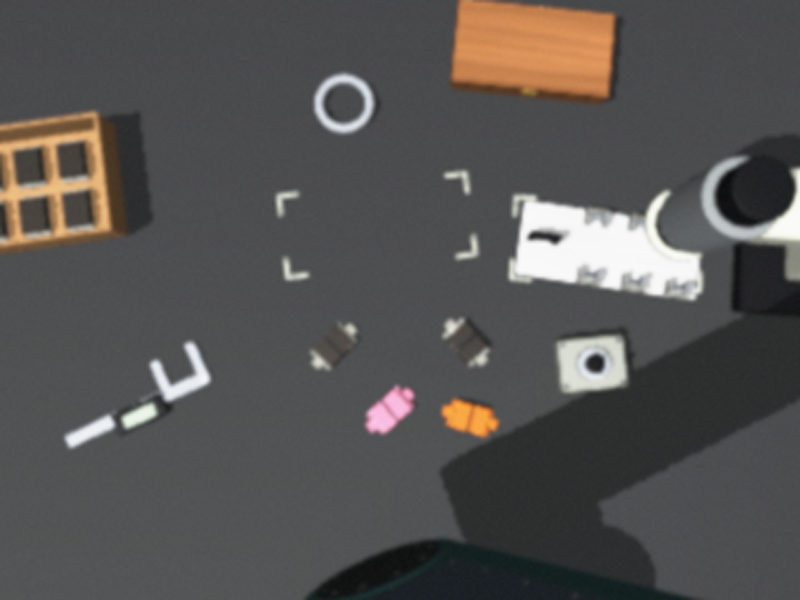

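View pics/side0c.png

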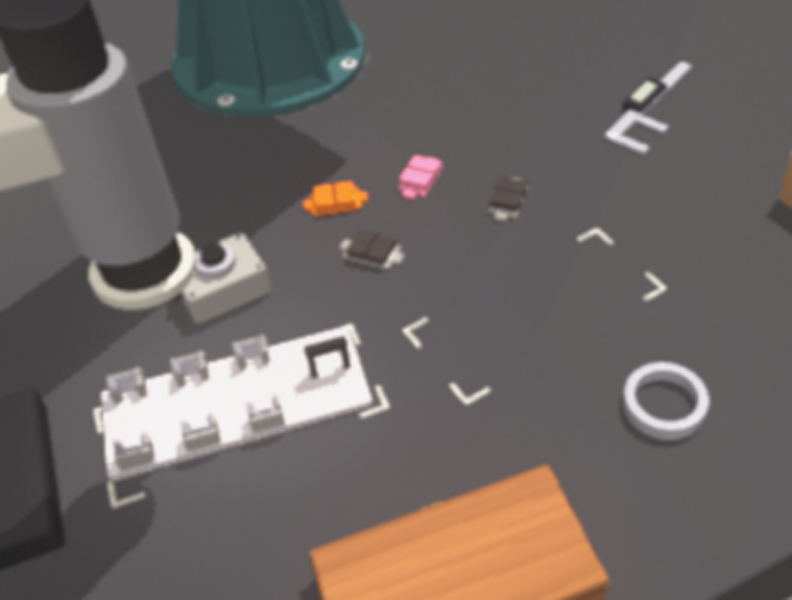

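```bash
cat > h.py <<'E'
from workcell import *
import numpy as np, cv2
from scipy.spatial.transform import Rotation as R
def tool(o=None):
    o=o or get_obs(); T=np.eye(4); q=o["tool_rot"]
    T[:3,:3]=R.from_quat([q[1],q[2],q[3],q[0]]).as_matrix(); T[:3,3]=o["eef_pos"]; return T
def cam(n,T=None):
    c=camera_info(n); P=c["pose"] if n!="wrist" else (tool() if T is None else T)@c["mount"]
    return c,P
def toz(n,uv,z,T=None):          # pixels -> world points on plane z
    c,P=cam(n,T); uv=np.atleast_2d(uv).astype(float)
    r=np.c_[(uv[:,0]-c["cx"])/c["fx"],(uv[:,1]-c["cy"])/c["fy"],np.ones(len(uv))]@P[:3,:3].T
    return P[:3,3]+r*((z-P[2,3])/r[:,2])[:,None]
def topix(n,X,T=None):
    c,P=cam(n,T); p=(np.atleast_2d(X)-P[:3,3])@P[:3,:3]
    return np.c_[p[:,0]/p[:,2]*c["fx"]+c["cx"],p[:,1]/p[:,2]*c["fy"]+c["cy"]]
def rect(p):                     # min area rect of world xy points -> centre mm, sizes mm, dir of long side deg
    (cx,cy),(w,h),a=cv2.minAreaRect((p[:,:2]*1000).astype(np.float32))
    if h>w: w,h,a=h,w,a+90
    return np.round([cx,cy,w,h,(a+90)%180-90],1).tolist()
def move(xy,psi,o=None):         # shift in tool axes mm, then twist to bring tool x to world yaw psi (deg)
    T=tool(o); d=np.array([*xy,0])/1000-np.array([*T[:2,3],0]); l=T[:3,:3].T@d*1000
    y=np.degrees(np.arctan2(T[1,0],T[0,0])); t=-(psi-y)
    return np.round([l[0],l[1],t,np.radians(t)],2).tolist()
E
python3 - <<'E'
from h import *
im=cv2.imread("pics/top0.png"); 
# bay marks: bright pixels in the region
m=(im.min(2)>110).astype(np.uint8)
roi=np.zeros_like(m); roi[155:206,196:286]=1
v,u=np.nonzero(m&roi); p=toz("top",np.c_[u,v],0); print("bay",len(u),rect(p))
roi[:]=0; roi[166:212,290:372]=1
v,u=np.nonzero(m&roi); print("fix(z10..)",rect(toz("top",np.c_[u,v],.01)))
g=lambda x,y,z:np.round(toz("top",[[90+x/2.5,90+y/2.5]],z)[0]*1000)[:2]
print("padA",g(334,346,.017),"padB",g(467,342,.017),"button",g(595,363,.062),"handle",g(545,237,.052),"ring",g(344,103,.01),"caliper",g(150,405,.01),"carton",g(125,230,.03),"box",g(530,100,.04),g(455,85,.04))
print("gauge marks",g(514,197,0),g(511,279,0))
for n,k in (("top","bearing_ring"),): 
    pass
E
```

```text
bay 218 [614.6, 97.3, 277.4, 127.6, -82.7]
fix(z10..) [589.0, -225.4, 274.1, 156.3, 88.3]
padA [443. 153.] padB [449. -30.] button [ 421. -197.] handle [ 590. -134.] ring [786. 143.] caliper [362. 405.] carton [601. 440.] box [ 783. -117.] [804. -13.]
gauge marks [654. -99.] [537. -93.]
```

Call:
step_arm --pt "0 27.5 -28.5 -2.3 0" --pt "0 27.5 -28.5 -2.3 0" --pt "0 27.5 -28.5 -2.3 0" --pt "0 27.5 -28.5 -2.3 0" --pt "0 27.5 -28.5 -2.3 0"

```text
t: 1.32
eef_pos: [0.3384, -0.4624, 0.2255]
tool_rot: [0.0, 0.981, 0.192, 0.0]
wrist_force: [2.0, -0.0, 0.8]
finger_gap: 0.091
gripper_force: 0.0
```

Call:
step_arm --pt "0 27.5 -28.5 -2.3 0" --pt "0 27.5 -28.5 -2.3 0" --pt "0 27.5 -28.5 -2.3 0" --pt "0 27.5 -28.5 -2.3 0" --pt "0 27.5 -28.5 -2.3 0"

```text
t: 1.73
eef_pos: [0.4118, -0.2785, 0.2373]
tool_rot: [0.0, 0.981, 0.193, 0.0]
wrist_force: [0.7, -0.2, -0.7]
finger_gap: 0.0913
gripper_force: 0.0
```

Call:
step_arm --pt "0 27.5 -28.5 -2.3 0" --pt "0 27.5 -28.5 -2.3 0" --pt "0 27.5 -28.5 -2.3 0" --pt "0 27.5 -28.5 -2.3 0" --pt "0 27.5 -28.5 -2.3 0"

```text
t: 2.15
eef_pos: [0.4853, -0.0944, 0.2489]
tool_rot: [0.0, 0.981, 0.193, 0.0]
wrist_force: [1.4, -0.8, -0.3]
finger_gap: 0.0915
gripper_force: 0.0
```

Call:
step_arm --pt "0 27.5 -28.5 -2.3 0" --pt "0 0 0 0 -0.12" --pt "0 0 0 0 -0.12" --pt "0 0 0 0 -0.12" --pt "0 0 0 0 -0.12"

```text
t: 2.57
eef_pos: [0.4997, -0.0591, 0.2509]
tool_rot: [0.0, 0.906, 0.423, 0.0]
wrist_force: [0.6, -0.4, -0.2]
finger_gap: 0.0911
gripper_force: 0.0
```

Call:
step_arm --pt "0 0 0 0 -0.12" --pt "0 0 0 0 -0.12" --pt "0 0 0 0 -0.12" --pt "0 0 0 0 -0.12" --pt "0 0 0 0 -0.12"

```text
t: 2.98
eef_pos: [0.4996, -0.0595, 0.2509]
tool_rot: [0.0, 0.741, 0.672, 0.0]
wrist_force: [0.1, 0.1, -0.3]
finger_gap: 0.0912
gripper_force: 0.0
```

Call:
step_arm --pt "0 0 0 0 -0.11" --pt "0 0 0 0 0" --pt "0 0 0 0 0"

```text
t: 3.23
eef_pos: [0.4996, -0.0595, 0.2508]
tool_rot: [0.0, 0.706, 0.708, 0.0]
wrist_force: [1.1, 0.0, 0.7]
finger_gap: 0.0911
gripper_force: 0.0
```

```bash
python3 - <<'E'
from h import *
T=tool(); np.save("T1.npy",T); im,d=snapshot("wrist"); cv2.imwrite("pics/w1.png",im); np.save("w1.npy",d)
cv2.imwrite("pics/w1c.png",cv2.resize(im,(800,600),interpolation=2))
E
```

```text
(no output)
```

View pics/w1c.png

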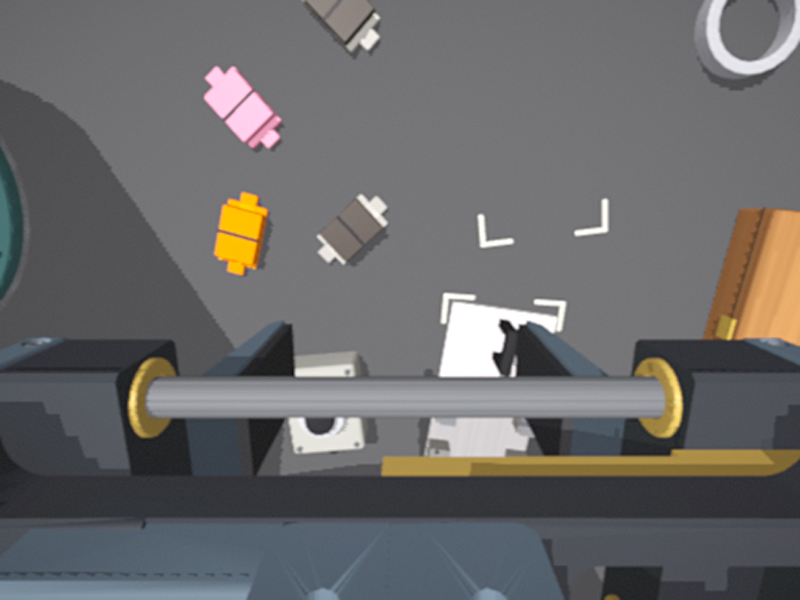

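```bash
python3 - <<'E'
from h import *
T=np.load("T1.npy"); im=cv2.imread("pics/w1.png"); 
k=.64
def comp(x0,y0,x1,y1,z=0,th=150):
    m=np.zeros(im.shape[:2],np.uint8); x0,y0,x1,y1=[int(a*k) for a in(x0,y0,x1,y1)]
    m[y0:y1,x0:x1]=(im[y0:y1,x0:x1].min(2)>th); v,u=np.nonzero(m)
    p=toz("wrist",np.c_[u,v],z,T)*1000; return p,np.c_[u,v]
def line(p): 
    c=p.mean(0); d=np.linalg.svd(p-c)[2][0]; return c[:2],d[:2]
# gauge mark L's
for nm,b in (("gL",(438,285,480,325)),("gR",(530,290,572,330)),("bL",(470,205,520,252)),("bR",(568,190,612,242))):
    p,_=comp(*b); print(nm,len(p),p[:,:2].min(0).round(1),p[:,:2].max(0).round(1))
g=lambda x,y,z:np.round(toz("wrist",[[x*k,y*k]],z,T)[0]*1000,1)[:2]
print("gauge corners",g(443,294,0),g(566,302,0),"bay corners",g(483,248,0),g(607,233,0))
print("fix corners",g(452,303,.01),g(557,318,.01),"handle end",g(506,321,.052),g(508,372,.052))
print("button",g(324,420,.062))
d=np.load("w1.npy"); print(d[int(350*k),int(508*k)], d[int(310*k),int(470*k)])
cv2.imwrite("pics/w1z.png",cv2.resize(im[115:245,270:370],(600,780)[::1],interpolation=2)[:600])
E
```

```text
gL 448 [ 535.8 -121.3] [573.8 -89.1]
gR 306 [ 624.5 -125.8] [659.7 -95.1]
bL 179 [567.6 -44.4] [603.1 -13.4]
bR 186 [660.4 -32.1] [693.    1.4]
gauge corners [537.8 -91. ] [659.8 -98.6] bay corners [575.1 -45.5] [692.6 -30.7]
fix corners [545.8 -97.6] [ 648.8 -112.3] handle end [ 589.  -102.9] [ 593.7 -151. ]
button [ 427.3 -194.1]
0.3910264 0.42523885
```

View pics/w1z.png

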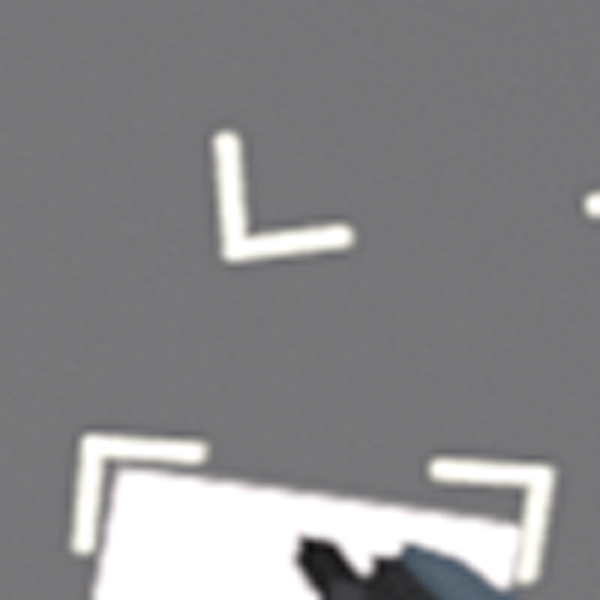

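Call:
step_arm --pt "0 -25 31.2 0 0" --pt "0 -25 31.2 0 0" --pt "0 -25.2 31.1 0 0.045" --pt "0 0 0 0 0.1" --pt "0 0 0 0 0"

```text
t: 3.7
eef_pos: [0.5945, -0.1351, 0.2502]
tool_rot: [-0.0, 0.757, 0.653, -0.0]
wrist_force: [-0.5, 0.5, 0.1]
finger_gap: 0.0912
gripper_force: 0.0
```

Call:
step_arm --pt "0 0 0 40 0" --pt "0 0 0 40 0" --pt "0 0 0 30 0" --pt "0 0 0 20 0" --pt "0 0 0 0 0"

```text
t: 4.12
eef_pos: [0.5903, -0.1327, 0.1167]
tool_rot: [-0.003, 0.754, 0.657, -0.002]
wrist_force: [-0.7, 0.9, -0.1]
finger_gap: 0.0912
gripper_force: 0.0
```

Call:
step_arm --pt "0 0 0 0 0" --pt "0 0 0 0 0"

```text
t: 4.28
eef_pos: [0.5942, -0.1339, 0.1224]
tool_rot: [0.001, 0.754, 0.657, 0.0]
wrist_force: [-0.2, -0.7, 0.3]
finger_gap: 0.0914
gripper_force: 0.0
```

```bash
python3 - <<'E'
from h import *
o=get_obs();print(o["eef_pos"],o["tool_rot"],o["qpos"],o["wrist_force"]);T=tool();print(T.round(4))
im,d=snapshot("wrist"); cv2.imwrite("pics/w2.png",cv2.resize(im,(800,600),interpolation=2)[200:])
E
```

```text
[ 0.59418788 -0.13394996  0.12236324] [6.46977871e-04 7.53987915e-01 6.56887813e-01 4.54378951e-04] [-2.60002413e-01  3.61547030e-01  1.95981205e+00  3.93303475e-05
  8.18652642e-01 -1.22600814e-01] [-0.1877098  -0.73279769  0.31446501]
[[ 1.370e-01  9.906e-01  1.500e-03  5.942e-01]
 [ 9.906e-01 -1.370e-01 -4.000e-04 -1.339e-01]
 [-2.000e-04  1.600e-03 -1.000e+00  1.224e-01]
 [ 0.000e+00  0.000e+00  0.000e+00  1.000e+00]]
```

View pics/w2.png

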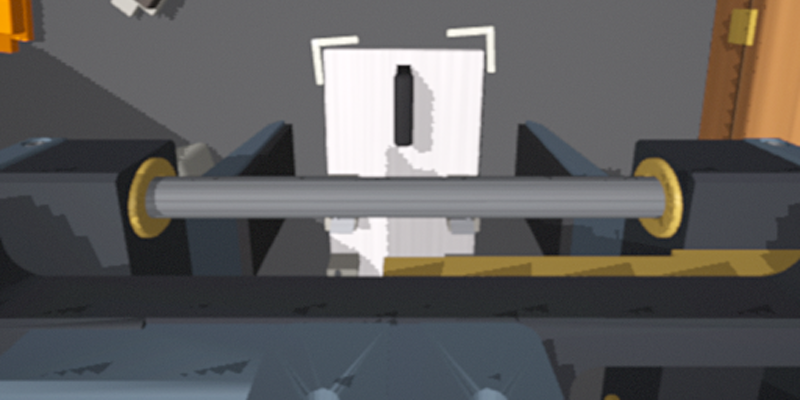

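Call:
step_arm --pt "0 0 0 20 0" --pt "0 0 0 20 0" --pt "0 0 0 20 0" --pt "0 0 0 15 0" --pt "0 0 0 10 0"

```text
t: 4.75
eef_pos: [0.5938, -0.1341, 0.0355]
tool_rot: [0.0, 0.754, 0.657, 0.0]
wrist_force: [-0.4, 0.1, 0.4]
finger_gap: 0.0912
gripper_force: 0.0
```

Call:
step_arm --pt "0 0 0 10 0" --pt "0 0 0 0 0" --pt "0 0 0 0 0"

```text
t: 5.0
eef_pos: [0.5938, -0.1341, 0.026]
tool_rot: [-0.0, 0.754, 0.657, -0.0]
wrist_force: [0.1, 0.1, 0.4]
finger_gap: 0.0914
gripper_force: 0.0
```

```bash
python3 - <<'E'
from h import *
T=tool();print(T[:3,3])
im,d=snapshot("wrist"); cv2.imwrite("pics/w3.png",im)
g=im.max(2)<60; 
for r in range(150,260,6): 
    c=np.nonzero(g[r,235:285])[0]; print(r,(c.min()+235,c.max()+235,len(c)) if len(c) else None)
hx=np.array([593.1,-134.7])
E
```

```text
[ 0.59381287 -0.1341      0.02598527]
150 None
156 None
162 None
168 None
174 None
180 None
186 None
192 None
198 (np.int64(252), np.int64(265), 14)
204 (np.int64(252), np.int64(265), 14)
210 (np.int64(250), np.int64(267), 18)
216 (np.int64(249), np.int64(267), 19)
222 (np.int64(249), np.int64(267), 19)
228 (np.int64(249), np.int64(267), 19)
234 (np.int64(249), np.int64(267), 19)
240 (np.int64(249), np.int64(267), 19)
246 None
252 None
258 None
```

Call:
step_arm --pt "255 0 0 0 0" --pt "255 0 0 0 0" --pt "255 0 0 0 0" --pt "255 0 0 0 0" --pt "255 0 0 0 0" --grip_force 50

```text
t: 5.47
eef_pos: [0.5937, -0.1341, 0.026]
tool_rot: [0.0, 0.754, 0.657, 0.0]
wrist_force: [0.5, -0.1, -0.3]
finger_gap: 0.0607
gripper_force: 0.0
```

Call:
step_arm --pt "255 0 0 0 0" --pt "255 0 0 0 0" --pt "255 0 0 0 0"

```text
t: 5.72
eef_pos: [0.5936, -0.134, 0.0257]
tool_rot: [-0.0, 0.754, 0.657, 0.0]
wrist_force: [-1.0, 0.3, -1.1]
finger_gap: 0.0407
gripper_force: 0.0
```

```bash
python3 - <<'E'
from h import *
o=get_obs();T=tool(o);print(T[:3,3],o["wrist_force"],o["wrist_torque"],o["finger_gap"],o["gripper_force"])
im,d=snapshot("wrist"); cv2.imwrite("pics/w4.png",im)
g=im.max(2)<60
col=g[:,250:266].mean(1)>.7; print("rows",np.nonzero(col)[0][:40])
# plate far edge and side edges: white
w=im.min(2)>170
for r in (170,176,182,188,194,200): 
    c=np.nonzero(w[r,170:350])[0]; print(r,(c.min()+170,c.max()+170) if len(c) else None)
for c in (220,240,258,275,295):
    q=np.nonzero(w[120:230,c])[0]; print(c,q.min()+120 if len(q) else None, q[:3])
print("T",T.tolist())
E
```

```text
[ 0.59361716 -0.13402781  0.02574686] [-0.96096648  0.33088468 -1.08886893] [ 0.03387257 -0.12406532 -0.00598589] 0.040695772787588576 0.0
rows [193 194 195 196 197 198 199 200 201 202 203 204 205 206 207 208 209 236
 237 238 239 268 269 270 271 272 273 274 275 276 277 306 307 308 309 310
 311 312 313 314]
170 (np.int64(172), np.int64(344))
176 (np.int64(173), np.int64(343))
182 (np.int64(174), np.int64(343))
188 (np.int64(175), np.int64(343))
194 (np.int64(176), np.int64(343))
200 (np.int64(177), np.int64(333))
220 177 [57 58 59]
240 177 [57 58 59]
258 177 [57 58 59]
275 177 [57 58 59]
295 177 [57 58 59]
T [[0.13752977451762297, 0.9904976328503082, -2.095394384034863e-05, 0.5936171628779764], [0.9904976326831693, -0.1375297738401435, 3.0927600048421315e-05, -0.1340278129273922], [2.7751923480280174e-05, -2.5008297630272006e-05, -0.999999999302208, 0.02574685627645309], [0.0, 0.0, 0.0, 1.0]]
```

```bash
python3 -c "
import cv2;im=cv2.imread('pics/w4.png');cv2.imwrite('pics/w4c.png',cv2.resize(im[100:292,130:386],(800,600),interpolation=2))"
```

```text
(no output)
```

View pics/w4c.png

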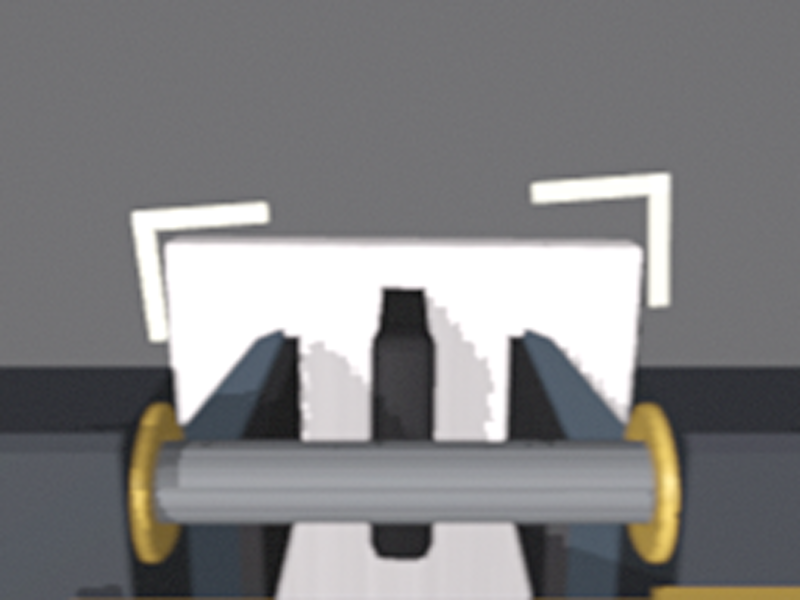

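Call:
step_arm --pt "255 0 0 0 0" --pt "255 0 0 0 0" --pt "255 0 0 0 0" --pt "255 0 0 0 0" --pt "255 0 0 0 0"

```text
t: 6.18
eef_pos: [0.5935, -0.134, 0.0257]
tool_rot: [-0.0, 0.754, 0.656, -0.0]
wrist_force: [-1.5, -0.2, 1.6]
finger_gap: 0.0118
gripper_force: 50.0
```

Call:
step_arm --pt "255 0 0 0 0" --pt "255 0 0 0 0" --pt "255 0 0 0 0" --pt "255 0 0 0 0"

```text
t: 6.52
eef_pos: [0.5935, -0.134, 0.0257]
tool_rot: [-0.0, 0.754, 0.657, -0.0]
wrist_force: [-1.7, 0.4, 2.2]
finger_gap: 0.0118
gripper_force: 50.0
```

```bash
python3 - <<'E'
from h import *
T=np.eye(4);T[:3,:3]=[[0.13753,0.9905,0],[0.9905,-0.13753,0],[0,0,-1]];T[:3,3]=[0.593617,-0.134028,0.025747]
g=lambda x,y,z:toz("wrist",[[130+x/3.125,100+y/3.125]],z,T)[0][:2]*1000
def pr(n,a,b,yo):
    d=b-a; yaw=np.arctan2(d[1],d[0]); m=(a+b)/2; o=m-yo*np.array([-np.sin(yaw),np.cos(yaw)])
    print(n,a.round(1),b.round(1),np.hypot(*d).round(1),"yaw",np.degrees(yaw).round(2),"origin",o.round(1))
pr("gauge",g(131,213,0),g(671,173,0),172)
pr("fix",g(167,240,.01),g(642,240,.01),164)
a,b=g(404,330,.052),g(404,558,.052); print("bar",a,b,(a+b)/2,np.hypot(*(a-b)))
o=get_obs();print(o["eef_pos"],o["finger_gap"],o["gripper_force"],o["wrist_force"])
E
```

```text
gauge [537.8 -90.4] [659.2 -98.1] 121.6 yaw -3.62 origin [ 587.6 -265.9]
fix [547.6 -96.1] [ 649.2 -110.1] 102.6 yaw -7.87 origin [ 575.9 -265.5]
bar [ 597.15027026 -110.6277063 ] [ 591.18072701 -153.93673824] [ 594.16549864 -132.28222227] 43.71850517034988
[ 0.5934518  -0.13403972  0.02571288] 0.011789312596170904 49.986199736595154 [-1.74907993  0.35690813  2.24017095]
```

Call:
step_arm --pt "255 8 -0.8 0 0" --pt "255 16 -1.7 0 0" --pt "255 20 -2.1 0 0" --pt "255 20 -2.1 0 0" --pt "255 20 -2.1 0 0"

```text
t: 6.93
eef_pos: [0.5966, -0.049, 0.0257]
tool_rot: [0.0, 0.754, 0.657, 0.0]
wrist_force: [0.9, -3.1, -1.9]
finger_gap: 0.0113
gripper_force: 50.0
```

Call:
step_arm --pt "255 20 -2.1 0 0" --pt "255 20 -2.1 0 0" --pt "255 20 -2.1 0 0" --pt "255 20 -2.1 0 0" --pt "255 20 -2.1 0 0"

```text
t: 7.35
eef_pos: [0.5998, 0.0518, 0.0257]
tool_rot: [0.0, 0.754, 0.657, -0.0]
wrist_force: [0.8, -4.2, -0.4]
finger_gap: 0.0118
gripper_force: 50.0
```

```bash
python3 - <<'E'
from h import *
o=get_obs();print(o["eef_pos"],o["finger_gap"],o["gripper_force"],o["wrist_force"],o["wrist_torque"])
print(move([604.4,191.4],97.2,o))
E
```

```text
[0.59983221 0.05176156 0.02570696] 0.011754229692672926 49.99611139297485 [ 0.79426487 -4.20729651 -0.41528958] [-0.63951026 -0.03341259  0.05004618]
[138.95, -14.57, -15.06, -0.26]
```

Call:
step_arm --pt "255 20 -2.1 0 0" --pt "255 20 -2.1 0 0" --pt "255 20 -2.1 0 0" --pt "255 20 -2.1 0 0" --pt "255 20 -2.1 0 0"

```text
t: 7.77
eef_pos: [0.6031, 0.1522, 0.0257]
tool_rot: [0.0, 0.754, 0.657, -0.0]
wrist_force: [-0.0, -4.7, -0.5]
finger_gap: 0.0117
gripper_force: 50.0
```

Call:
step_arm --pt "255 18 -1.9 0 0" --pt "255 13 -1.4 0 0" --pt "255 8 -0.8 0 0" --pt "255 0 0 0 -0.03" --pt "255 0 0 0 -0.04"

```text
t: 8.18
eef_pos: [0.6041, 0.1912, 0.0257]
tool_rot: [-0.0, 0.731, 0.683, -0.0]
wrist_force: [-4.3, -0.5, 3.7]
finger_gap: 0.0116
gripper_force: 50.0
```

Call:
step_arm --pt "255 0 0 0 -0.05" --pt "255 0 0 0 -0.05" --pt "255 0 0 0 -0.05" --pt "255 0 0 0 -0.03" --pt "255 0 0 0 -0.013"

```text
t: 8.6
eef_pos: [0.6041, 0.1904, 0.0257]
tool_rot: [-0.0, 0.661, 0.75, -0.0]
wrist_force: [-4.1, -1.0, 4.0]
finger_gap: 0.0116
gripper_force: 50.0
```

Call:
step_arm --pt "255 0 0 0 0" --pt "255 0 0 0 0"

```text
t: 8.77
eef_pos: [0.6041, 0.1904, 0.0257]
tool_rot: [-0.0, 0.662, 0.75, -0.0]
wrist_force: [-5.2, -1.1, 4.7]
finger_gap: 0.0115
gripper_force: 50.0
```

```bash
python3 - <<'E'
from h import *
o=get_obs();print(o["eef_pos"],o["finger_gap"],o["gripper_force"],o["wrist_force"],o["wrist_torque"])
print(move([604.4,191.4],97.2,o))
np.save("T5.npy",tool(o)); im,d=snapshot("wrist"); cv2.imwrite('pics/w5.png',im);cv2.imwrite('pics/w5c.png',cv2.resize(im[100:292,130:386],(800,600),interpolation=2))
im,d=snapshot("top"); cv2.imwrite('pics/top5.png',im)
E
```

```text
[0.60410562 0.19041709 0.0257171 ] 0.011470612686011744 49.98385727405548 [-5.22124714 -1.11138213  4.68005822] [-0.16776556  0.79576511 -0.37256367]
[0.94, 0.41, -0.11, -0.0]
```

View pics/w5c.png

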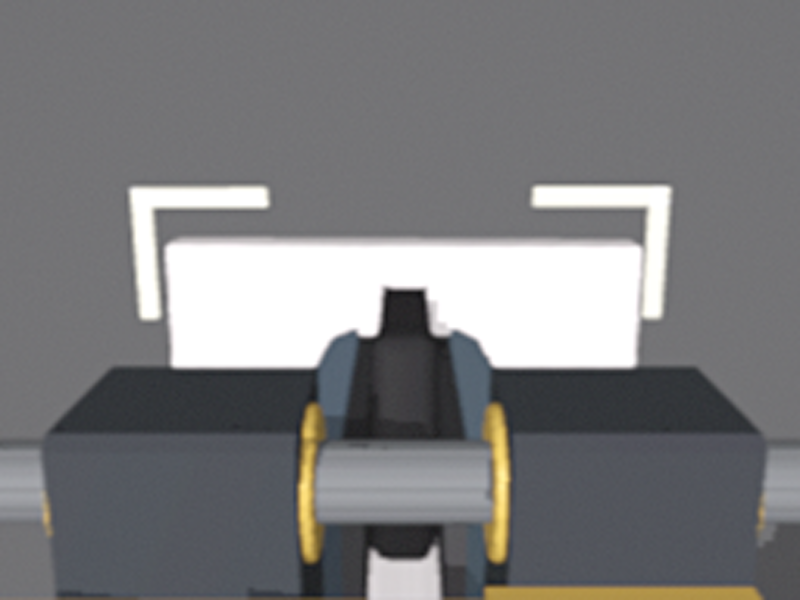

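```bash
python3 - <<'E'
from h import *
T=np.load("T5.npy")
L=lambda x,y,z:((np.linalg.inv(T)@np.r_[toz("wrist",[[130+x/3.125,100+y/3.125]],z,T)[0],1])[:2]*1000).round(1)
print("marks outer",L(130,186,0),L(671,186,0),"inner",L(155,208,0),L(648,208,0),"plate",L(167,240,.01),L(642,240,.01), "bottom edge", L(167,243,0))
im=cv2.imread("pics/top5.png"); cv2.imwrite("pics/top5c.png",cv2.resize(im[140:250,180:340],(800,550),interpolation=2))
E
```

```text
marks outer [ 41.7 -61.3] [41.8 59.9] inner [ 36.7 -56.1] [36.8 55.1] plate [ 31.3 -51.1] [31.4 51.5] bottom edge [ 28.7 -53.9]
```

View pics/top5c.png

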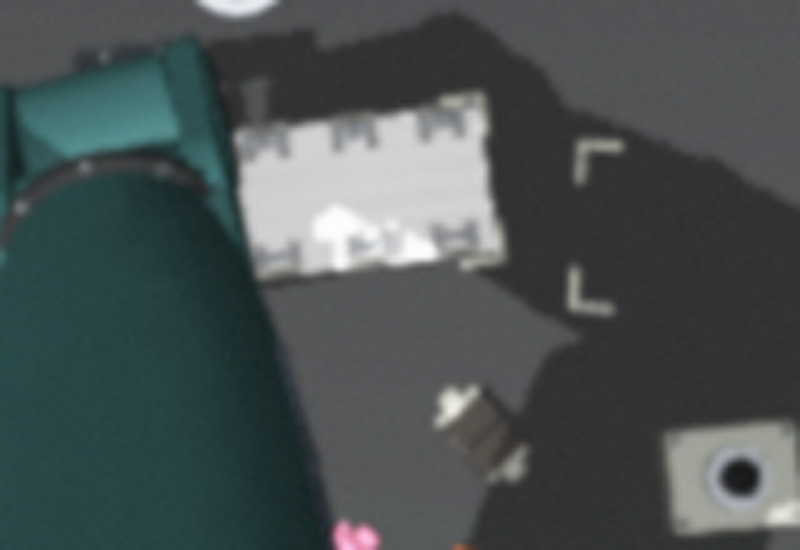

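Call:
step_arm --pt "255 1.9 -0.6 0 0" --pt "255 0 0 0 0" --pt "255 0 0 0 0" --pt "255 0 0 0 0" --pt "0 0 0 0 0"

```text
t: 9.28
eef_pos: [0.6039, 0.1924, 0.0258]
tool_rot: [0.0, 0.662, 0.75, 0.0]
wrist_force: [0.3, -0.2, -0.3]
finger_gap: 0.0155
gripper_force: 0.0
```

Call:
step_arm --pt "0 0 0 0 0" --pt "0 0 0 0 0" --pt "0 0 0 0 0" --pt "0 0 0 0 0" --pt "0 0 0 0 0"

```text
t: 9.7
eef_pos: [0.6037, 0.1924, 0.0257]
tool_rot: [0.0, 0.662, 0.75, 0.0]
wrist_force: [0.0, 0.1, -0.2]
finger_gap: 0.0485
gripper_force: 0.0
```

Call:
step_arm --pt "0 0 0 -10 0" --pt "0 0 0 -25 0" --pt "0 0 0 -30 0" --pt "0 0 0 -30 0" --pt "0 -20 0 -30 -0.12"

```text
t: 10.12
eef_pos: [0.6059, 0.1742, 0.1529]
tool_rot: [-0.0, 0.616, 0.788, 0.0]
wrist_force: [0.5, -0.7, -0.0]
finger_gap: 0.082
gripper_force: 0.0
```

Call:
step_arm --pt "0 -30 0 -30 0" --pt "0 -30 0 -30 0" --pt "0 -30 0 -30 0" --pt "0 -20 0 -10 0" --pt "0 0 0 0 -0.12"

```text
t: 10.53
eef_pos: [0.6346, 0.0644, 0.2537]
tool_rot: [0.002, 0.569, 0.823, 0.002]
wrist_force: [-0.1, 1.1, 0.0]
finger_gap: 0.0913
gripper_force: 0.0
```

Call:
step_arm --pt "0 0 0 0 -0.12" --pt "0 0 0 0 -0.12" --pt "0 0 0 0 -0.12" --pt "0 0 0 0 -0.12" --pt "0 0 0 0 -0.12"

```text
t: 10.95
eef_pos: [0.6323, 0.0673, 0.2499]
tool_rot: [0.0, 0.295, 0.955, 0.0]
wrist_force: [0.1, -0.2, 0.5]
finger_gap: 0.0912
gripper_force: 0.0
```

Call:
step_arm --pt "0 0 0 0 -0.12" --pt "0 0 0 0 -0.12" --pt "0 0 0 0 -0.12" --pt "0 0 0 0 -0.12" --pt "0 0 0 0 -0.12"

```text
t: 11.37
eef_pos: [0.6323, 0.0674, 0.2499]
tool_rot: [0.0, -0.0, 1.0, 0.0]
wrist_force: [-0.3, 0.1, 0.4]
finger_gap: 0.0913
gripper_force: 0.0
```

Call:
step_arm --pt "0 0 0 0 0" --pt "0 0 0 0 0"

```text
t: 11.53
eef_pos: [0.6324, 0.0674, 0.2497]
tool_rot: [0.0, 0.005, 1.0, 0.0]
wrist_force: [0.0, 0.3, -0.1]
finger_gap: 0.0915
gripper_force: 0.0
```

```bash
python3 - <<'E'
from h import *
o=get_obs();T=tool(o);print(o["eef_pos"],o["tool_rot"],o["qpos"])
np.save("T6.npy",T); im,d=snapshot("wrist"); cv2.imwrite('pics/w6.png',im);cv2.imwrite('pics/w6c.png',cv2.resize(im,(800,600),interpolation=2))
for r in cut_out("wrist","pad1"):
    v,u=np.nonzero(r["region"]); print(round(r["confidence"],2),np.round(r["bbox"]),im[v,u].mean(0).round(),rect(toz("wrist",np.c_[u,v],.010,T)))
E
```

```text
[0.63238307 0.06738036 0.24973677] [2.42369595e-04 4.77622546e-03 9.99988564e-01 2.04765815e-05] [ 6.95017824e-02  2.40088977e-01  1.84794714e+00  5.60203476e-06
  1.05307009e+00 -1.49174483e+00]
0.81 [324.  28.  44.  52.] [ 97. 101. 107.] [446.1, 154.6, 76.8, 37.8, -42.1]
0.71 [279. 157. 183.  98.] [200. 198. 202.] [617.2, 99.8, 260.4, 108.7, -82.9]
0.68 [188.  32.  48.  51.] [ 91.  95. 101.] [451.0, -27.4, 76.5, 37.0, 43.1]
```

View pics/w6c.png

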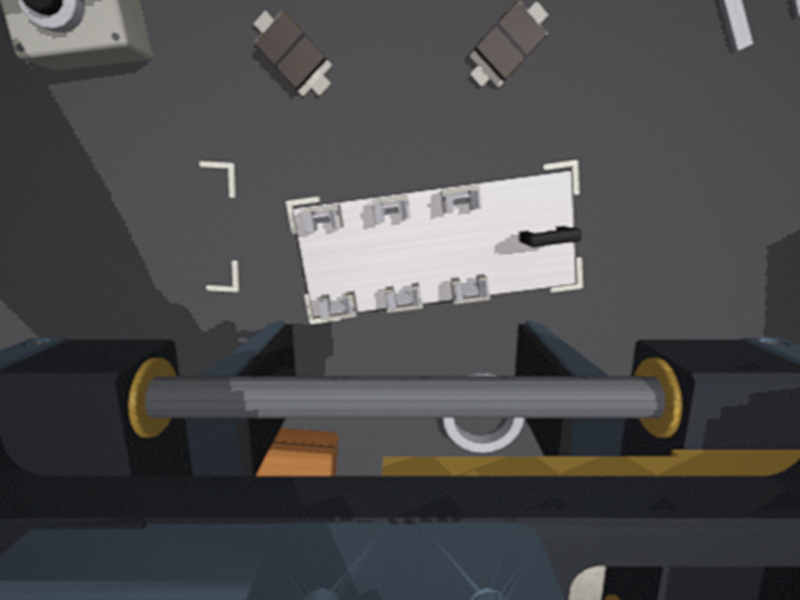

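Call:
step_arm --pt "0 0 0 0 0.12" --pt "0 0 0 0 0.12" --pt "0 0 0 0 0.12" --pt "0 0 0 0 0.12" --pt "0 0 0 0 0.12"

```text
t: 12.05
eef_pos: [0.6324, 0.0673, 0.2492]
tool_rot: [-0.0, 0.303, 0.953, -0.0]
wrist_force: [0.7, -0.0, 0.1]
finger_gap: 0.0914
gripper_force: 0.0
```

Call:
step_arm --pt "0 0 0 0 0.12" --pt "0 26.7 -15 24 0" --pt "0 26.7 -15 24 0" --pt "0 26.7 -15 24 0" --pt "0 26.7 -15 24 0"

```text
t: 12.47
eef_pos: [0.5113, 0.0935, 0.1524]
tool_rot: [0.0, 0.357, 0.934, 0.0]
wrist_force: [1.1, 1.1, 0.3]
finger_gap: 0.0911
gripper_force: 0.0
```

Call:
step_arm --pt "0 0 0 24 0" --pt "0 0 0 0 0" --pt "0 0 0 0 0"

```text
t: 12.72
eef_pos: [0.5128, 0.0934, 0.1292]
tool_rot: [-0.001, 0.356, 0.935, -0.0]
wrist_force: [0.5, -0.7, 0.7]
finger_gap: 0.091
gripper_force: 0.0
```

```bash
cat >> h.py <<'E'
def pads(tag,z=.012,show=None):
    o=get_obs();T=tool(o); im,d=snapshot("wrist"); cv2.imwrite(f'pics/{tag}.png',im); np.save(f"T{tag}.npy",T); np.save(f"D{tag}.npy",d)
    print(np.round(T[:3,3]*1000,1),"psi",np.degrees(np.arctan2(T[1,0],T[0,0])).round(2))
    for r in cut_out("wrist","pad1"):
        v,u=np.nonzero(r["region"]); rc=rect(toz("wrist",np.c_[u,v],z,T))
        print(round(r["confidence"],2),np.round(r["bbox"]),im[v,u].mean(0).round(),rc,"local",move(rc[:2],rc[4]+180,o))
    return im,T
E
python3 - <<'E'
from h import *
im,T=pads("w7")
# precise: ears bright, block dark; use dark block (z .017)
E
```

```text
[512.8  93.4 129.2] psi 138.32
0.92 [136. 215.  62.  35.] [ 97. 102. 109.] [447.3, -26.1, 67.6, 42.0, 48.4] local [-30.55, -132.77, -90.08, -1.57]
0.6 [142.  82.  47.  83.] [197. 169. 236.] [356.9, 77.9, 74.1, 42.0, -51.1] local [106.12, -115.21, 9.42, 0.16]
0.58 [262.  96.  37.  86.] [121. 126. 134.] [445.0, 154.9, 73.2, 36.5, -43.8] local [91.53, 0.88, 2.12, 0.04]
0.58 [ 62. 150.  74.  54.] [  6. 153. 237.] [347.5, -26.9, 77.0, 38.7, 73.3] local [43.45, -199.74, -114.98, -2.01]
```

```bash
python3 - <<'E'
from h import *
im=cv2.imread("pics/w7.png"); x0,y0=212,36; cv2.imwrite("pics/w7c.png",cv2.resize(im[36:156,212:312],None,fx=5,fy=5,interpolation=2))
E
```

```text
(no output)
```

View pics/w7c.png

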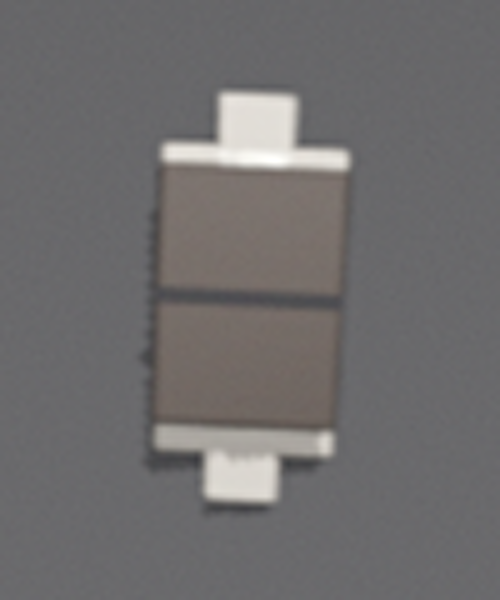

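```bash
python3 - <<'E'
from h import *
T=np.load("Tw7.npy"); f=lambda q,z:((np.linalg.inv(T)@np.c_[toz("wrist",np.array(q)/5+[212,36],z,T),np.ones(len(q))].T)[:2].T*1000)
b=f([(162,165),(350,170),(333,432),(155,425)],.017); e=f([(258,94),(241,500)],.006)
print(b.round(1),b.mean(0),e.round(1),e.mean(0))
d=e[0]-e[1]; print(np.hypot(*d),np.degrees(np.arctan2(d[1],d[0]))); d=(b[0]+b[1]-b[2]-b[3])/2; print(np.hypot(*d),np.degrees(np.arctan2(d[1],d[0])))
E
```

```text
[[115.6 -14.3]
 [114.8  20.8]
 [ 67.2  18.5]
 [ 68.5 -16.3]] [91.5412197   2.17808496] [[130.2   3.7]
 [ 53.6   0.6]] [91.9074159   2.16499163]
76.6195707405419 2.3405978332123016
47.40722006808873 2.5788223712089513
```

Call:
step_arm --pt "0 30.5 0.7 0 0" --pt "0 30.6 0.7 0 0" --pt "0 30.6 0.8 0 0" --pt "0 0 0 25 0.043" --pt "0 0 0 25 0"

```text
t: 13.23
eef_pos: [0.4477, 0.1574, 0.0813]
tool_rot: [0.002, 0.376, 0.927, 0.002]
wrist_force: [0.9, -1.2, -0.8]
finger_gap: 0.0915
gripper_force: 0.0
```

Call:
step_arm --pt "0 0 0 25 0" --pt "0 0 0 25 0" --pt "0 0 0 15 0" --pt "0 0 0 10 0" --pt "0 0 0 0 0"

```text
t: 13.65
eef_pos: [0.4461, 0.1558, 0.0035]
tool_rot: [-0.0, 0.375, 0.927, -0.0]
wrist_force: [-0.4, 0.0, -0.1]
finger_gap: 0.0911
gripper_force: 0.0
```

Call:
step_arm --pt "200 0 0 0 0" --pt "255 0 0 0 0" --pt "255 0 0 0 0" --pt "255 0 0 0 0" --pt "255 0 0 0 0" --grip_force 40

```text
t: 14.07
eef_pos: [0.446, 0.156, 0.0048]
tool_rot: [0.0, 0.375, 0.927, 0.0]
wrist_force: [-0.4, 0.3, -0.7]
finger_gap: 0.0607
gripper_force: 0.0
```

Call:
step_arm --pt "255 0 0 0 0" --pt "255 0 0 0 0" --pt "255 0 0 0 0" --pt "255 0 0 0 0" --pt "255 0 0 0 0"

```text
t: 14.48
eef_pos: [0.4456, 0.1559, 0.0042]
tool_rot: [-0.0, 0.375, 0.927, -0.0]
wrist_force: [-0.2, 0.8, 1.6]
finger_gap: 0.0355
gripper_force: 40.0
```

Call:
step_arm --pt "255 0 0 -10 0" --pt "255 0 0 -20 0" --pt "255 0 0 -23 0" --pt "255 0 0 -23 0" --pt "255 0 0 0 0"

```text
t: 14.9
eef_pos: [0.4475, 0.1565, 0.0841]
tool_rot: [0.002, 0.375, 0.927, 0.002]
wrist_force: [1.3, 1.0, -1.4]
finger_gap: 0.036
gripper_force: 40.0
```

Call:
step_arm --pt "255 -28.6 18.4 0 0" --pt "255 -28.6 18.4 0 0" --pt "255 -28.6 18.4 0 0" --pt "255 -28.6 18.4 0 0" --pt "255 -28.6 18.4 0 0"

```text
t: 15.32
eef_pos: [0.6135, 0.122, 0.0798]
tool_rot: [-0.0, 0.375, 0.927, -0.0]
wrist_force: [-0.2, -0.0, -1.3]
finger_gap: 0.0359
gripper_force: 40.0
```

Call:
step_arm --pt "255 0 0 0 -0.1115" --pt "255 0 0 0 -0.1115" --pt "255 0 0 0 -0.1115" --pt "255 0 0 0 -0.1115" --pt "255 0 0 0 -0.1115"

```text
t: 15.73
eef_pos: [0.6119, 0.1224, 0.0796]
tool_rot: [-0.0, 0.103, 0.995, -0.0]
wrist_force: [-0.8, 0.0, -1.0]
finger_gap: 0.0355
gripper_force: 40.0
```

Call:
step_arm --pt "255 0 0 0 -0.1115" --pt "255 0 0 0 -0.1115" --pt "255 0 0 0 -0.1115" --pt "255 0 0 0 0" --pt "255 0 0 0 0"

```text
t: 16.15
eef_pos: [0.612, 0.1225, 0.0798]
tool_rot: [-0.0, -0.06, 0.998, -0.0]
wrist_force: [-0.4, 0.3, -2.3]
finger_gap: 0.0359
gripper_force: 40.0
```

```bash
python3 - <<'E'
from h import *
o=get_obs();T=tool(o);print(o["eef_pos"],o["finger_gap"],move([612.4,122.4],187.13,o))
np.save("T8.npy",T); im,d=snapshot("wrist"); np.save("D8.npy",d); cv2.imwrite('pics/w8.png',im);cv2.imwrite('pics/w8c.png',cv2.resize(im[60:300,100:420],(800,600),interpolation=2))
E
```

```text
[0.61198654 0.12251405 0.07981189] 0.035859680812239274 [-0.4, -0.16, -360.27, -6.29]
```

View pics/w8c.png

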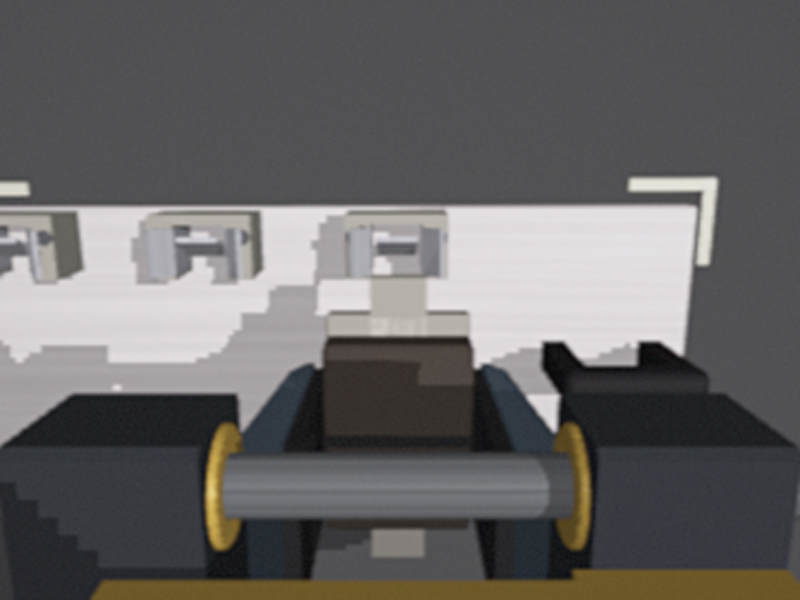

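```bash
python3 - <<'E'
from h import *
T=np.load("T8.npy"); f=lambda x,y,z:((np.linalg.inv(T)@np.r_[toz("wrist",[[100+x/2.5,60+y/2.5]],z,T)[0],1])[:2]*1000).round(1)
print("abut edges z30 back",f(347,213,.030),f(447,213,.030)," z.037",f(351,228,.037),f(443,228,.037))
print("slot inner at post",f(372,245,.03),f(422,245,.03))
print("nest2",f(148,215,.03),f(260,213,.03))
print("plate edge",f(100,206,.01),f(397,206,.01),f(690,207,.01),"right corner",f(696,207,.01))
print("ear end",f(399,279,.0817),"ear sides",f(371,300,.0817),f(427,300,.0817),"block top near far edge",f(400,340,.0927), "blk sides",f(326,345,.0927),f(473,345,.0927))
D=np.load("D8.npy"); g=lambda x,y:D[int(60+y/2.5),int(100+x/2.5)]
print(g(399,300),g(400,390),g(500,240),g(397,218),g(358,240))
print("marks",f(718,178,0),f(711,265,0))
E
```

```text
abut edges z30 back [ 51.  -16.6] [51.  14.5]  z.037 [ 47. -15.] [47.1 12.8]
slot inner at post [41.  -8.9] [41.   6.8]
nest2 [ 50.3 -78.5] [ 51.  -43.6]
plate edge [  51.7 -101.4] [51.7 -1.1] [51.4 98. ] right corner [ 51.4 100.1]
ear end [39.2 -0.6] ear sides [34.  -7.4] [34.   6.3] block top near far edge [26.8 -0.4] blk sides [ 25.6 -17.6] [25.6 16.6]
0.17343067 0.16647792 0.24072547 0.21886918 0.21612574
marks [ 60.7 110.9] [ 30.1 111.8]
```

Call:
step_arm --pt "255 -1.0 -0.6 10 0" --pt "255 0 0 15 0" --pt "255 0 0 12 0" --pt "255 0 0 8 0" --pt "255 0 0 4 0"

```text
t: 16.62
eef_pos: [0.6125, 0.1219, 0.0289]
tool_rot: [-0.001, -0.061, 0.998, -0.0]
wrist_force: [-0.1, 0.1, -1.0]
finger_gap: 0.0358
gripper_force: 40.0
```

Call:
step_arm --pt "255 0 0 3 0" --pt "255 0 0 2 0" --pt "255 0 0 0 0"

```text
t: 16.87
eef_pos: [0.6136, 0.1221, 0.026]
tool_rot: [0.0, -0.061, 0.998, 0.0]
wrist_force: [0.5, 1.1, -1.4]
finger_gap: 0.0357
gripper_force: 40.0
```

Call:
step_arm --pt "255 0 0 1.5 0" --pt "255 0 0 1.5 0" --pt "255 0 0 1.5 0" --pt "255 0 0 0 0"

```text
t: 17.2
eef_pos: [0.6137, 0.1222, 0.0221]
tool_rot: [0.0, -0.062, 0.998, 0.0]
wrist_force: [0.1, -0.2, 3.7]
finger_gap: 0.0358
gripper_force: 40.0
```

Call:
step_arm --pt "255 0 0 1.5 0" --pt "255 0 0 1.5 0" --pt "255 0 0 1.5 0" --pt "255 0 0 0 0"

```text
t: 17.53
eef_pos: [0.6136, 0.1221, 0.0173]
tool_rot: [0.0, -0.062, 0.998, 0.0]
wrist_force: [0.7, -0.0, 0.6]
finger_gap: 0.0357
gripper_force: 40.0
```

Call:
step_arm --pt "255 0 0 1.5 0" --pt "255 0 0 1.0 0" --pt "255 0 0 1.0 0" --pt "255 0 0 0 0"

```text
t: 17.87
eef_pos: [0.6134, 0.1221, 0.0141]
tool_rot: [-0.0, -0.062, 0.998, -0.0]
wrist_force: [-4.1, -0.2, 13.5]
finger_gap: 0.0358
gripper_force: 40.0
```

Call:
step_arm --pt "255 0 0 0.5 0" --pt "255 0 0 0 0"

```text
t: 18.03
eef_pos: [0.6135, 0.1221, 0.0141]
tool_rot: [-0.0, -0.062, 0.998, -0.0]
wrist_force: [-6.7, -1.0, 21.3]
finger_gap: 0.0359
gripper_force: 40.0
```

Call:
step_arm --pt "100 0 0 -0.6 0" --pt "100 0 0 0 0" --pt "100 0 0 0 0" --pt "100 0 0 0 0" --pt "100 0 0 0 0"

```text
t: 18.45
eef_pos: [0.6132, 0.1221, 0.0135]
tool_rot: [-0.0, -0.062, 0.998, -0.0]
wrist_force: [-0.3, -0.5, -0.6]
finger_gap: 0.0556
gripper_force: 0.0
```

Call:
step_arm --pt "100 0 0 -10 0" --pt "100 0 0 -25 0" --pt "100 0 0 -30 0" --pt "100 0 0 -30 0" --pt "0 0 0 -20 0"

```text
t: 18.87
eef_pos: [0.6142, 0.1222, 0.1321]
tool_rot: [0.001, -0.062, 0.998, 0.0]
wrist_force: [0.7, -0.2, 0.2]
finger_gap: 0.0596
gripper_force: 0.0
```

Call:
step_arm --pt "0 28 -17.8 0 0" --pt "0 28 -17.8 0 0" --pt "0 28 -17.8 0 0" --pt "0 28 -17.8 0 0" --pt "0 0 0 0 -0.12"

```text
t: 19.28
eef_pos: [0.5064, 0.0355, 0.1286]
tool_rot: [-0.001, -0.12, 0.993, 0.0]
wrist_force: [1.1, -0.1, -1.1]
finger_gap: 0.0903
gripper_force: 0.0
```

Call:
step_arm --pt "0 0 0 0 -0.12" --pt "0 0 0 0 -0.12" --pt "0 0 0 0 -0.12" --pt "0 0 0 0 -0.12" --pt "0 0 0 0 -0.08"

```text
t: 19.7
eef_pos: [0.5111, 0.0377, 0.1294]
tool_rot: [0.0, -0.394, 0.919, -0.0]
wrist_force: [0.0, -0.4, 0.1]
finger_gap: 0.0913
gripper_force: 0.0
```

Call:
step_arm --pt "0 0 0 0 0" --pt "0 0 0 0 0"

```text
t: 19.87
eef_pos: [0.5111, 0.0377, 0.1292]
tool_rot: [0.0, -0.39, 0.921, -0.0]
wrist_force: [-0.2, -0.9, -0.5]
finger_gap: 0.0911
gripper_force: 0.0
```

```bash
python3 - <<'E'
from h import *
im,T=pads("w9"); print(get_obs()["qpos"])
cv2.imwrite("pics/w9c.png",cv2.resize(im[16:196,162:402],(800,600),interpolation=2))
E
```

```text
[511.1  37.7 129.2] psi -134.14
0.89 [397. 113.  78.  44.] [220. 193. 241.] [358.7, 74.9, 76.7, 37.0, -48.6] local [79.4, 135.26, -265.54, -4.63]
0.78 [246. 288.  44.  37.] [117. 121. 128.] [608.2, 117.4, 57.7, 31.8, 5.3] local [-124.86, -14.18, -319.44, -5.58]
0.72 [334.  31.  65.  62.] [ 12. 171. 233.] [349.5, -25.4, 61.8, 41.3, 74.2] local [157.79, 72.01, -388.34, -6.78]
0.67 [258.  98.  38.  78.] [139. 145. 152.] [450.4, -27.6, 74.5, 36.5, 42.5] local [89.09, -1.93, -356.64, -6.22]
[ 2.81213530e-02  2.13631438e-01  2.14845540e+00 -2.34883910e-06
  7.79299285e-01 -2.34312203e+00]
```

View pics/w9c.png

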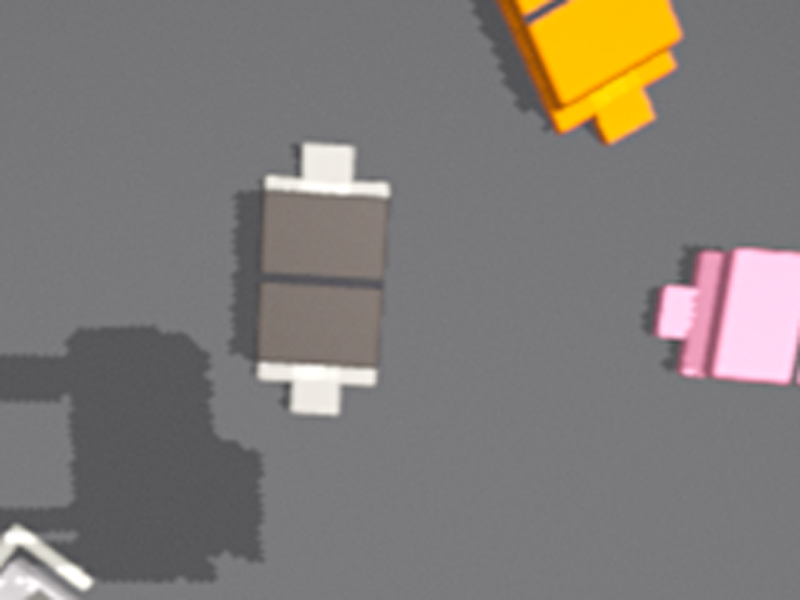

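```bash
python3 - <<'E'
from h import *
T=np.load("Tw9.npy"); f=lambda q,z:((np.linalg.inv(T)@np.c_[toz("wrist",np.array(q)/(800/240)+[162,16],z,T),np.ones(len(q))].T)[:2].T*1000)
b=f([(265,190),(388,197),(380,367),(259,360)],.017); e=f([(328,143),(315,414)],.006)
print(b.mean(0),e.mean(0))
d=e[0]-e[1]; print(np.hypot(*d),np.degrees(np.arctan2(d[1],d[0]))); d=(b[0]+b[1]-b[2]-b[3])/2; print(np.hypot(*d),np.degrees(np.arctan2(d[1],d[0])))
# check of placed pad / fixture from this view not possible here
E
```

```text
[89.33895288 -0.62827353] [89.32732805 -1.13271674]
77.23185031709212 2.869125784365593
46.58750185880001 2.437427862490138
```

Call:
step_arm --pt "0 30 -0.3 0 0" --pt "0 30 -0.3 0 0" --pt "0 30.2 -0.3 0 0" --pt "0 0 0 25 0.046" --pt "0 0 0 25 0"

```text
t: 20.38
eef_pos: [0.4494, -0.0289, 0.0795]
tool_rot: [0.002, -0.367, 0.93, -0.001]
wrist_force: [1.2, 0.4, -0.8]
finger_gap: 0.0914
gripper_force: 0.0
```

Call:
step_arm --pt "0 0 0 25 0" --pt "0 0 0 25 0" --pt "0 0 0 15 0" --pt "0 0 0 10 0" --pt "0 0 0 0 0"

```text
t: 20.8
eef_pos: [0.448, -0.0277, 0.0023]
tool_rot: [-0.001, -0.369, 0.929, 0.001]
wrist_force: [-0.5, -0.7, 0.8]
finger_gap: 0.091
gripper_force: 0.0
```

Call:
step_arm --pt "200 0 0 0 0" --pt "255 0 0 0 0" --pt "255 0 0 0 0" --pt "255 0 0 0 0" --pt "255 0 0 0 0" --grip_force 40

```text
t: 21.22
eef_pos: [0.4495, -0.0279, 0.0044]
tool_rot: [0.001, -0.37, 0.929, -0.0]
wrist_force: [0.3, -1.0, -0.8]
finger_gap: 0.0607
gripper_force: 0.0
```

Call:
step_arm --pt "255 0 0 0 0" --pt "255 0 0 0 0" --pt "255 0 0 0 0" --pt "255 0 0 0 0" --pt "255 0 0 0 0"

```text
t: 21.63
eef_pos: [0.449, -0.0278, 0.0038]
tool_rot: [-0.0, -0.37, 0.929, 0.0]
wrist_force: [-1.1, 0.5, 3.5]
finger_gap: 0.0358
gripper_force: 40.0
```

Call:
step_arm --pt "255 0 0 -10 0" --pt "255 0 0 -20 0" --pt "255 0 0 -23 0" --pt "255 0 0 -23 0" --pt "255 0 0 0 0"

```text
t: 22.05
eef_pos: [0.451, -0.0281, 0.0836]
tool_rot: [0.002, -0.37, 0.929, -0.001]
wrist_force: [1.9, -0.6, -1.0]
finger_gap: 0.0356
gripper_force: 40.0
```

Call:
step_arm --pt "255 -29.7 -20.7 0 0" --pt "255 -29.7 -20.7 0 0" --pt "255 -29.7 -20.7 0 0" --pt "255 -29.7 -20.7 0 0" --pt "255 -29.7 -20.7 0 0"

```text
t: 22.47
eef_pos: [0.6293, -0.0006, 0.0794]
tool_rot: [-0.0, -0.37, 0.929, 0.0]
wrist_force: [0.2, -1.3, -1.5]
finger_gap: 0.0357
gripper_force: 40.0
```

Call:
step_arm --pt "255 0 0 0 0.105" --pt "255 0 0 0 0.105" --pt "255 0 0 0 0.105" --pt "255 0 0 0 0.105" --pt "255 0 0 0 0.105"

```text
t: 22.88
eef_pos: [0.6275, -0.001, 0.0792]
tool_rot: [-0.0, -0.113, 0.994, 0.0]
wrist_force: [0.4, -0.5, -2.0]
finger_gap: 0.0359
gripper_force: 40.0
```

Call:
step_arm --pt "255 0 0 0 0.108" --pt "255 0 0 0 0" --pt "255 0 0 0 0"

```text
t: 23.13
eef_pos: [0.6277, -0.0011, 0.0794]
tool_rot: [-0.0, -0.064, 0.998, 0.0]
wrist_force: [-0.2, 0.3, -1.9]
finger_gap: 0.0356
gripper_force: 40.0
```

```bash
python3 - <<'E'
from h import *
o=get_obs();T=tool(o);print(o["eef_pos"],o["finger_gap"],o["gripper_force"],move([628,-.9],187.1-360,o))
np.save("T10.npy",T); im,d=snapshot("wrist"); np.save("D10.npy",d); cv2.imwrite('pics/w10.png',im);cv2.imwrite('pics/w10c.png',cv2.resize(im[60:300,160:480],(800,600),interpolation=2))
E
```

```text
[ 0.62771729 -0.0010681   0.07943717] 0.03560491294213413 39.97444845736027 [-0.3, 0.13, 0.21, 0.0]
```

View pics/w10c.png

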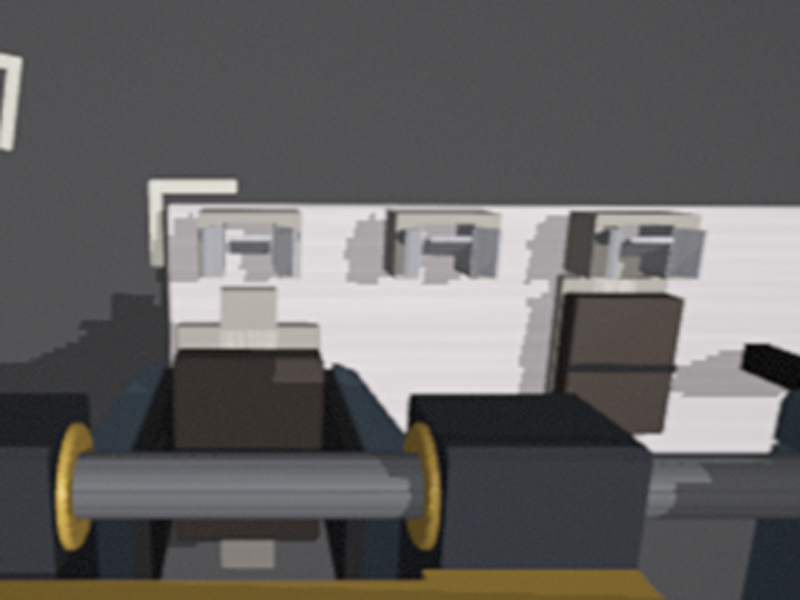

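```bash
python3 - <<'E'
from h import *
T=np.load("T10.npy"); f=lambda x,y,z:((np.linalg.inv(T)@np.r_[toz("wrist",[[160+x/2.5,60+y/2.5]],z,T)[0],1])[:2]*1000).round(1)
print("abut",f(199,213,.030),f(300,213,.030)," z37",f(203,228,.037),f(297,228,.037))
print("plate edge",f(170,205,.01),f(400,205,.01),f(790,207,.01))
print("ear end",f(249,288,.0816),f(221,310,.0816),f(277,310,.0816),"block",f(248,352,.0926))
D=np.load("D10.npy"); g=lambda x,y:D[int(60+y/2.5),int(160+x/2.5)]
P=cam("wrist",T)[1]; c=camera_info("wrist")
for x,y in ((590,320),(640,320),(590,380),(650,400),(620,285),(450,320)):
    u,v=int(160+x/2.5),int(60+y/2.5); dd=D[v,u]; p=P@np.r_[(u-c["cx"])/c["fx"]*dd,(v-c["cy"])/c["fy"]*dd,dd,1]; print((p[:3]*1000).round(1))
E
```

```text
abut [ 51.  -15.9] [51.  15.4]  z37 [ 47.1 -14.3] [47.1 14. ]
plate edge [ 52.1 -27. ] [52.1 50.6] [ 51.5 182.3]
ear end [37.1 -0.6] [31.6 -7.5] [31.6  6.3] block [24.  -0.8]
[597.6 107.3  26.2]
[595.2 122.4  28.1]
[617.6 112.1  26.8]
[621.7 133.4  27.4]
[586.  119.4  16.7]
[606.4  66.8  10.8]
```

Call:
step_arm --pt "255 1.3 0.4 10 0" --pt "255 0 0 15 0" --pt "255 0 0 12 0" --pt "255 0 0 8 0" --pt "255 0 0 4 0"

```text
t: 23.6
eef_pos: [0.6255, -0.0008, 0.0284]
tool_rot: [-0.001, -0.062, 0.998, 0.0]
wrist_force: [0.4, 0.0, -1.3]
finger_gap: 0.0357
gripper_force: 40.0
```

Call:
step_arm --pt "255 0 0 3 0" --pt "255 0 0 2 0" --pt "255 0 0 0 0"

```text
t: 23.85
eef_pos: [0.6263, -0.0008, 0.0254]
tool_rot: [-0.001, -0.062, 0.998, 0.0]
wrist_force: [-1.9, -0.7, -1.9]
finger_gap: 0.0356
gripper_force: 40.0
```

Call:
step_arm --pt "255 0 0 1.5 0" --pt "255 0 0 1.5 0" --pt "255 0 0 1.5 0" --pt "255 0 0 0 0"

```text
t: 24.18
eef_pos: [0.6268, -0.0009, 0.0215]
tool_rot: [0.0, -0.062, 0.998, -0.0]
wrist_force: [-3.7, -1.4, 2.5]
finger_gap: 0.0352
gripper_force: 40.0
```

Call:
step_arm --pt "255 0 0 1.5 0" --pt "255 0 0 1.5 0" --pt "255 0 0 1.5 0" --pt "255 0 0 0 0"

```text
t: 24.52
eef_pos: [0.6267, -0.0009, 0.0167]
tool_rot: [0.0, -0.062, 0.998, -0.0]
wrist_force: [-3.6, -1.2, 0.8]
finger_gap: 0.0356
gripper_force: 40.0
```

Call:
step_arm --pt "255 0 0 1.5 0" --pt "255 0 0 1 0" --pt "255 0 0 1.0 0" --pt "255 0 0 0 0"

```text
t: 24.85
eef_pos: [0.6266, -0.0008, 0.0138]
tool_rot: [-0.0, -0.062, 0.998, 0.0]
wrist_force: [-9.7, -0.3, 15.6]
finger_gap: 0.0356
gripper_force: 40.0
```

Call:
step_arm --pt "255 0 0 0.4 0" --pt "255 0 0 0 0"

```text
t: 25.02
eef_pos: [0.6265, -0.0008, 0.0137]
tool_rot: [-0.0, -0.062, 0.998, 0.0]
wrist_force: [-12.4, -0.8, 22.0]
finger_gap: 0.0359
gripper_force: 40.0
```

Call:
step_arm --pt "80 0 0 -0.5 0" --pt "80 0 0 0 0" --pt "80 0 0 0 0" --pt "80 0 0 0 0" --pt "80 0 0 0 0"

```text
t: 25.43
eef_pos: [0.6268, -0.0008, 0.0132]
tool_rot: [0.0, -0.062, 0.998, -0.0]
wrist_force: [-0.8, -0.1, -0.4]
finger_gap: 0.0621
gripper_force: 0.0
```

Call:
step_arm --pt "80 0 0 -10 0" --pt "80 0 0 -25 0" --pt "80 0 0 -30 0" --pt "80 0 0 -30 0" --pt "0 0 0 -30 0"

```text
t: 25.85
eef_pos: [0.6265, -0.0008, 0.1403]
tool_rot: [0.0, -0.062, 0.998, 0.0]
wrist_force: [1.1, 0.8, -0.2]
finger_gap: 0.0672
gripper_force: 0.0
```

Call:
step_arm --pt "0 0 32 0 0" --pt "0 0 32 0 0" --pt "0 0 32 0 0" --pt "0 0 32 0 0" --pt "0 0 32 0 0"

```text
t: 26.27
eef_pos: [0.6066, 0.1594, 0.1392]
tool_rot: [0.0, -0.062, 0.998, 0.0]
wrist_force: [0.1, -0.1, 0.6]
finger_gap: 0.0913
gripper_force: 0.0
```

Call:
step_arm --pt "0 -1 34 0 0" --pt "0 0 0 0 0.12" --pt "0 0 0 0 0.12" --pt "0 0 0 0 0.12" --pt "0 0 0 0 0.12"

```text
t: 26.68
eef_pos: [0.6036, 0.1922, 0.139]
tool_rot: [0.0, 0.18, 0.984, 0.0]
wrist_force: [0.0, 0.5, -0.5]
finger_gap: 0.0909
gripper_force: 0.0
```

Call:
step_arm --pt "0 0 0 0 0.12" --pt "0 0 0 0 0.12" --pt "0 0 0 0 0.12" --pt "0 0 0 0 0.12" --pt "0 0 0 0 0.12"

```text
t: 27.1
eef_pos: [0.6037, 0.1918, 0.139]
tool_rot: [0.0, 0.463, 0.887, 0.0]
wrist_force: [0.0, -0.6, -0.6]
finger_gap: 0.0913
gripper_force: 0.0
```

Call:
step_arm --pt "0 0 0 0 0.12" --pt "0 0 0 0 0.12" --pt "0 0 0 0 0.12" --pt "0 0 0 0 0.12" --pt "0 0 0 0 0"

```text
t: 27.52
eef_pos: [0.6037, 0.1918, 0.139]
tool_rot: [0.0, 0.66, 0.751, 0.0]
wrist_force: [-0.1, 0.2, -0.6]
finger_gap: 0.0913
gripper_force: 0.0
```

```bash
python3 - <<'E'
from h import *
o=get_obs();T=tool(o);print(o["eef_pos"],o["finger_gap"],move([603.7,192.4],97.1,o))
np.save("T11.npy",T); im,d=snapshot("wrist"); cv2.imwrite('pics/w11.png',im)
g=im.max(2)<60
for r in range(150,250,6):
    c=np.nonzero(g[r,235:285])[0]; print(r,(c.min()+235,c.max()+235,len(c)) if len(c) else None,end="; ")
im,d=snapshot("side"); cv2.imwrite('pics/side11.png',im); c,P=cam("side")
# side depth: pad heights
for k,n in (("n3",62),("n1",-62)):
    ctr=np.array([620.1,60.9])+n*np.array([-.124,.9923])
    for off in (-15,8,15):
        X=np.r_[(ctr+off*np.array([.992,.124]))/1000,.027]; u,v=topix("side",X)[0].astype(int); dd=d[v,u]
        p=P@np.r_[(u-c["cx"])/c["fx"]*dd,(v-c["cy"])/c["fy"]*dd,dd,1]; print(k,off,(p[:3]*1000).round(1))
E
```

```text
[0.60373366 0.19183476 0.13899394] 0.0913111336575795 [0.56, 0.04, 0.3, 0.01]
150 None; 156 None; 162 None; 168 (np.int64(256), np.int64(262), 7); 174 (np.int64(255), np.int64(263), 3); 180 (np.int64(255), np.int64(263), 3); 186 (np.int64(255), np.int64(263), 3); 192 (np.int64(255), np.int64(263), 4); 198 (np.int64(255), np.int64(263), 4); 204 (np.int64(255), np.int64(263), 5); 210 (np.int64(255), np.int64(263), 5); 216 None; 222 None; 228 None; 234 None; 240 None; 246 None; n3 -15 [593.  122.5  24.6]
n3 8 [615.  124.7  24.7]
n3 15 [626.  124.   27.9]
n1 -15 [610.2  -3.5  27.3]
n1 8 [633.2   1.5  25.2]
n1 15 [639.8   0.9  24.9]
```

Call:
step_arm --pt "0 0.5 0 20 0.005" --pt "0 0 0 25 0" --pt "0 0 0 25 0" --pt "0 0 0 20 0" --pt "0 0 0 15 0"

```text
t: 28.03
eef_pos: [0.6029, 0.1921, 0.0317]
tool_rot: [-0.0, 0.658, 0.753, -0.001]
wrist_force: [0.1, 1.3, -0.8]
finger_gap: 0.0915
gripper_force: 0.0
```

Call:
step_arm --pt "0 0 0 8 0" --pt "255 0 0 0 0" --pt "255 0 0 0 0" --pt "255 0 0 0 0" --pt "255 0 0 0 0" --grip_force 50

```text
t: 28.45
eef_pos: [0.6044, 0.1925, 0.0266]
tool_rot: [0.0, 0.66, 0.752, 0.001]
wrist_force: [-0.3, -0.2, 0.4]
finger_gap: 0.0677
gripper_force: 0.0
```

Call:
step_arm --pt "255 0 0 0 0" --pt "255 0 0 0 0" --pt "255 0 0 0 0" --pt "255 0 0 0 0" --pt "255 0 0 0 0"

```text
t: 28.87
eef_pos: [0.6036, 0.1923, 0.0254]
tool_rot: [0.0, 0.66, 0.752, 0.0]
wrist_force: [-0.0, 0.8, -0.9]
finger_gap: 0.0345
gripper_force: 0.0
```

Call:
step_arm --pt "255 0 0 0 0" --pt "255 0 0 0 0" --pt "255 0 0 0 0" --pt "255 0 0 0 0" --pt "255 0 0 0 0"

```text
t: 29.28
eef_pos: [0.6036, 0.1923, 0.0253]
tool_rot: [-0.0, 0.66, 0.751, 0.0]
wrist_force: [0.6, -1.3, -0.9]
finger_gap: 0.0115
gripper_force: 50.0
```

```bash
cat >> h.py <<'E'
def lines(tag):
    """wrist view with the handle gripped: local plate far edge/side edges and marks"""
    o=get_obs();T=tool(o); im,d=snapshot("wrist"); cv2.imwrite(f'pics/{tag}.png',im); np.save(f"T{tag}.npy",T)
    w=im.min(2)
    loc=lambda u,v,z:((np.linalg.inv(T)@np.r_[toz("wrist",[[u,v]],z,T)[0],1])[:2]*1000).round(1)
    print(np.round(T[:3,3]*1000,1),"psi",np.degrees(np.arctan2(T[1,0],T[0,0])).round(2),"gap",o["finger_gap"],o["gripper_force"],o["wrist_force"].round(1))
    g=cv2.GaussianBlur(w.astype(np.float32),(3,3),0)
    for c in (178,186,194,202,210,220,295,305,313,321,329,337,345):   # transitions dark<->bright down each column
        s=(g[130:215,c]>150).astype(int); t=np.nonzero(np.diff(s))[0]+130; print(c,[int(a) for a in t],[loc(c,a+.5,0)[0] for a in t],end=" | ")
    print()
    for r in (183,188,193,200): 
        s=(g[r,160:360]>150).astype(int); t=np.nonzero(np.diff(s))[0]+160; print(r,[int(a) for a in t],[loc(a+.5,r,0)[1] for a in t])
E
python3 -c "
from h import *
lines('w12')"
```

```text
[603.6 192.3  25.3] psi 97.42 gap 0.011484707149074614 49.99529421329498 [ 0.6 -1.3 -0.9]
178 [161, 204] [np.float64(40.4), np.float64(9.0)] | 186 [161, 169, 176] [np.float64(40.4), np.float64(34.7), np.float64(29.7)] | 194 [161, 169, 175] [np.float64(40.4), np.float64(34.7), np.float64(30.4)] | 202 [161, 169, 175] [np.float64(40.4), np.float64(34.7), np.float64(30.4)] | 210 [161, 169, 175] [np.float64(40.4), np.float64(34.7), np.float64(30.4)] | 220 [175] [np.float64(30.4)] | 295 [176] [np.float64(29.7)] | 305 [161, 169, 176] [np.float64(40.4), np.float64(34.7), np.float64(29.7)] | 313 [161, 169, 176] [np.float64(40.4), np.float64(34.8), np.float64(29.7)] | 321 [161, 169, 176] [np.float64(40.4), np.float64(34.8), np.float64(29.7)] | 329 [161, 169, 176] [np.float64(40.4), np.float64(34.8), np.float64(29.7)] | 337 [161, 204] [np.float64(40.4), np.float64(9.0)] | 345 [162, 169] [np.float64(39.7), np.float64(34.8)] | 
183 [172, 180, 181, 343] [np.float64(-61.8), np.float64(-56.1), np.float64(-55.4), np.float64(60.2)]
188 [172, 343] [np.float64(-62.1), np.float64(60.4)]
193 [173, 181, 182, 252, 265, 343] [np.float64(-61.6), np.float64(-55.9), np.float64(-55.2), np.float64(-4.8), np.float64(4.6), np.float64(60.7)]
200 [173, 181, 182, 251, 266, 342] [np.float64(-62.0), np.float64(-56.2), np.float64(-55.5), np.float64(-5.5), np.float64(5.3), np.float64(60.4)]
```

Call:
step_arm --pt "255 -8 -1.2 0 0" --pt "255 -16 -2.4 0 0" --pt "255 -20 -3.05 0 0" --pt "255 -20 -3.05 0 0" --pt "255 -20 -3.05 0 0"

```text
t: 29.75
eef_pos: [0.6018, 0.107, 0.0253]
tool_rot: [-0.0, 0.659, 0.752, 0.0]
wrist_force: [0.4, 5.2, -1.9]
finger_gap: 0.0114
gripper_force: 50.0
```

Call:
step_arm --pt "255 -20 -3.05 0 0" --pt "255 -20 -3.05 0 0" --pt "255 -20 -3.05 0 0" --pt "255 -20 -3.05 0 0" --pt "255 -20 -3.05 0 0"

```text
t: 30.17
eef_pos: [0.5995, 0.0056, 0.0253]
tool_rot: [-0.0, 0.66, 0.752, 0.0]
wrist_force: [1.0, 5.6, -0.7]
finger_gap: 0.0116
gripper_force: 50.0
```

```bash
python3 - <<'E'
from h import *
o=get_obs();print(o["eef_pos"],o["finger_gap"],o["gripper_force"],o["wrist_force"],o["wrist_torque"])
print(move([596.4,-134.4],86.4,o))
E
```

```text
[0.59950092 0.00563262 0.02528684] 0.011597079613452917 50.003151297569275 [ 0.98036989  5.57384115 -0.68970871] [ 0.85223126 -0.16390636  0.06808316]
[-138.44, -21.27, 11.07, 0.19]
```

Call:
step_arm --pt "255 -20 -3.05 0 0" --pt "255 -20 -3.05 0 0" --pt "255 -20 -3.05 0 0" --pt "255 -20 -3.05 0 0" --pt "255 -20 -3.05 0 0"

```text
t: 30.58
eef_pos: [0.5973, -0.0955, 0.0253]
tool_rot: [-0.0, 0.66, 0.752, 0.0]
wrist_force: [0.2, 6.0, -0.6]
finger_gap: 0.0112
gripper_force: 50.0
```

Call:
step_arm --pt "255 -18 -2.8 0 0" --pt "255 -12 -1.9 0 0" --pt "255 -8 -1.2 0 0" --pt "255 0 0 0 0.03" --pt "255 0 0 0 0.04"

```text
t: 31.0
eef_pos: [0.597, -0.134, 0.0253]
tool_rot: [0.001, 0.686, 0.728, 0.0]
wrist_force: [3.7, 0.6, -5.6]
finger_gap: 0.0117
gripper_force: 50.1
```

Call:
step_arm --pt "255 0 0 0 0.04" --pt "255 0 0 0 0.04" --pt "255 0 0 0 0.025" --pt "255 0 0 0 0.018" --pt "255 0 0 0 0"

```text
t: 31.42
eef_pos: [0.5969, -0.1333, 0.0253]
tool_rot: [0.0, 0.729, 0.684, 0.0]
wrist_force: [3.7, -0.1, -4.7]
finger_gap: 0.0115
gripper_force: 50.0
```

Call:
step_arm --pt "255 0 0 0 0" --pt "255 0 0 0 0" --pt "255 0 0 0 0"

```text
t: 31.67
eef_pos: [0.5966, -0.1333, 0.0253]
tool_rot: [-0.0, 0.729, 0.685, 0.0]
wrist_force: [3.0, 0.8, -4.3]
finger_gap: 0.0113
gripper_force: 50.0
```

```bash
python3 -c "
from h import *
print(move([596.4,-134.4],86.4)); lines('w13')"
```

```text
[-1.1, -0.12, 0.02, 0.0]
[ 596.6 -133.3   25.3] psi 86.42 gap 0.011261630127674735 50.030200481414795 [ 3.   0.8 -4.3]
178 [161, 205] [np.float64(40.3), np.float64(8.2)] | 186 [161, 169, 176] [np.float64(40.3), np.float64(34.7), np.float64(29.7)] | 194 [161, 169, 176] [np.float64(40.3), np.float64(34.7), np.float64(29.7)] | 202 [161, 169, 176] [np.float64(40.3), np.float64(34.7), np.float64(29.7)] | 210 [161, 169, 176] [np.float64(40.3), np.float64(34.7), np.float64(29.7)] | 220 [176] [np.float64(29.7)] | 295 [175] [np.float64(30.4)] | 305 [162, 169, 175] [np.float64(39.7), np.float64(34.7), np.float64(30.4)] | 313 [162, 170, 175] [np.float64(39.7), np.float64(34.0), np.float64(30.4)] | 321 [162, 170, 175] [np.float64(39.7), np.float64(34.0), np.float64(30.4)] | 329 [162, 170, 175] [np.float64(39.7), np.float64(34.0), np.float64(30.4)] | 337 [162, 205] [np.float64(39.7), np.float64(8.3)] | 345 [] [] | 
183 [171, 179, 181, 343] [np.float64(-62.3), np.float64(-56.6), np.float64(-55.2), np.float64(60.4)]
188 [172, 180, 181, 342] [np.float64(-61.9), np.float64(-56.1), np.float64(-55.4), np.float64(59.9)]
193 [172, 180, 181, 251, 265, 342] [np.float64(-62.1), np.float64(-56.4), np.float64(-55.7), np.float64(-5.3), np.float64(4.8), np.float64(60.2)]
200 [173, 180, 182, 251, 266, 341] [np.float64(-61.8), np.float64(-56.7), np.float64(-55.3), np.float64(-5.3), np.float64(5.5), np.float64(59.9)]
```

Call:
step_arm --pt "0 0 0 0 0" --pt "0 0 0 0 0" --pt "0 0 0 0 0" --pt "0 0 0 0 0" --pt "0 0 0 0 0"

```text
t: 32.13
eef_pos: [0.5965, -0.1334, 0.0254]
tool_rot: [-0.0, 0.729, 0.684, -0.0]
wrist_force: [-0.2, 0.5, 0.3]
finger_gap: 0.0422
gripper_force: 0.0
```

Call:
step_arm --pt "0 0 0 0 0" --pt "0 0 0 -10 0" --pt "0 0 0 -25 0" --pt "0 0 0 -30 0" --pt "0 0 0 -30 0"

```text
t: 32.55
eef_pos: [0.5961, -0.1332, 0.1217]
tool_rot: [-0.0, 0.729, 0.684, -0.0]
wrist_force: [-0.1, -0.2, 0.7]
finger_gap: 0.0758
gripper_force: 0.0
```

```bash
python3 - <<'E'
from h import *
print(get_obs()["eef_pos"])
for n,f in (("top","top0"),("top",None),("side",None)):
    im,d=snapshot(n)
    for r in cut_out(n,"start_top")[:2]:
        v,u=np.nonzero(r["region"]); print(n,round(r["confidence"],2),len(u),np.round(r["bbox"]),toz(n,[[u.mean(),v.mean()]],.062)[0].round(4))
im,d=snapshot("side"); cv2.imwrite("pics/side14.png",im)
T=np.load("T6.npy"); im=cv2.imread("pics/w6.png")
v,u=np.nonzero(im[:40,:70].max(2)<70); print(toz("wrist",np.c_[u,v],.062,T).mean(0))
E
```

```text
[ 0.59612446 -0.13324972  0.12172215]
top 0.73 73 [334. 189.  71.  37.] [ 0.5466 -0.2963  0.062 ]
top 0.57 321 [147. 250.  55.  38.] [0.3711 0.3891 0.062 ]
side 0.55 92 [148. 187.   9.  10.] [ 0.4285 -0.1955  0.062 ]
[ 0.45530412 -0.19523773  0.062     ]
```

Call:
step_arm --pt "255 -14.6 -33.1 0 0" --pt "255 -14.6 -33.1 0 0" --pt "255 -14.6 -33.1 0 0" --pt "255 -14.6 -33.1 0 0" --pt "255 -14.6 -33.1 0 0" --grip_force 20

```text
t: 33.32
eef_pos: [0.4246, -0.1956, 0.1193]
tool_rot: [-0.001, 0.729, 0.685, -0.0]
wrist_force: [0.3, -0.5, 0.3]
finger_gap: 0.0606
gripper_force: 0.0
```

Call:
step_arm --pt "255 0 0 0 0" --pt "255 0 0 0 0" --pt "255 0 0 0 0" --pt "255 0 0 0 0" --pt "255 0 0 0 0"

```text
t: 33.73
eef_pos: [0.4276, -0.1956, 0.1201]
tool_rot: [-0.0, 0.729, 0.685, -0.0]
wrist_force: [0.7, -0.2, 1.2]
finger_gap: 0.0275
gripper_force: 0.0
```

Call:
step_arm --pt "255 0 0 0 0" --pt "255 0 0 0 0" --pt "255 0 0 0 0" --pt "255 0 0 15 0" --pt "255 0 0 15 0"

```text
t: 34.15
eef_pos: [0.4276, -0.196, 0.0906]
tool_rot: [0.001, 0.729, 0.685, 0.0]
wrist_force: [0.9, -1.0, -1.2]
finger_gap: 0.0006
gripper_force: 0.0
```

Call:
step_arm --pt "255 0 0 14 0" --pt "255 0 0 10 0" --pt "255 0 0 3 0" --pt "255 0 0 0 0"

```text
t: 34.48
eef_pos: [0.4265, -0.1956, 0.0628]
tool_rot: [-0.001, 0.729, 0.685, -0.0]
wrist_force: [-0.0, 0.4, -0.7]
finger_gap: 0.0003
gripper_force: 0.0
```

```bash
python3 -c "
from h import *
o=get_obs();print(o['eef_pos'],o['finger_gap'],o['wrist_force'],o['wrist_torque'])
im,d=snapshot('wrist');cv2.imwrite('pics/w15.png',cv2.resize(im[60:300,100:420],(800,600),interpolation=2))"
```

```text
[ 0.42649169 -0.19555785  0.06276699] 0.00026433866364854695 [-0.04278568  0.36670476 -0.65530299] [ 0.0121887  -0.0388051  -0.01368858]
```

View pics/w15.png

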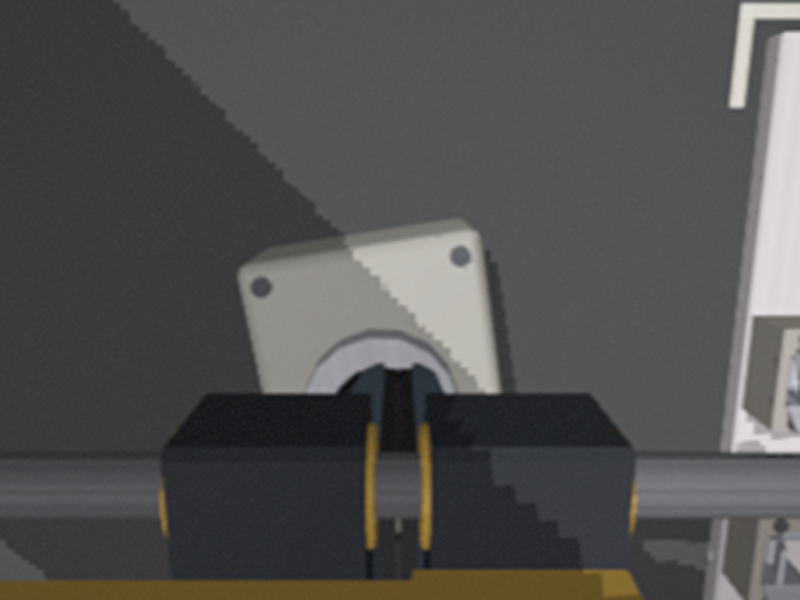

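Call:
step_arm --pt "255 0 -3.5 0 0" --pt "255 0 0 2 0" --pt "255 0 0 2 0" --pt "255 0 0 1.5 0" --pt "255 0 0 0 0"

```text
t: 34.95
eef_pos: [0.4234, -0.1957, 0.0578]
tool_rot: [0.0, 0.729, 0.684, -0.0]
wrist_force: [-0.8, -1.2, 3.9]
finger_gap: 0.0002
gripper_force: 1.9
```

Call:
step_arm --pt "255 0 0 1 0" --pt "255 0 0 0.5 0" --pt "255 0 0 0 0"

```text
t: 35.2
eef_pos: [0.4234, -0.1957, 0.0563]
tool_rot: [0.0, 0.729, 0.685, -0.0]
wrist_force: [-2.7, -1.9, 4.9]
finger_gap: 0.0003
gripper_force: 2.4
```

Call:
step_arm --pt "255 0 0 0.6 0" --pt "255 0 0 0.6 0" --pt "255 0 0 0 0" --pt "255 0 0 0 0"

```text
t: 35.53
eef_pos: [0.4235, -0.1957, 0.0559]
tool_rot: [-0.0, 0.729, 0.684, -0.0]
wrist_force: [-8.2, 0.3, 25.4]
finger_gap: 0.0005
gripper_force: 12.8
```

Call:
step_arm --pt "255 0 0 -6 0" --pt "255 0 0 -20 0" --pt "255 0 0 -20 0" --pt "0 0 0 -20 0" --pt "0 0 0 0 0" --grip_force 50

```text
t: 35.95
eef_pos: [0.425, -0.1963, 0.1241]
tool_rot: [0.002, 0.729, 0.684, 0.001]
wrist_force: [0.6, -0.5, 0.1]
finger_gap: 0.0109
gripper_force: 0.0
```

Call:
step_arm --pt "0 14.6 33.8 0 0" --pt "0 14.6 33.8 0 0" --pt "0 14.6 33.8 0 0" --pt "0 14.6 33.8 0 0" --pt "0 14.6 33.8 0 0"

```text
t: 36.37
eef_pos: [0.598, -0.1323, 0.1203]
tool_rot: [-0.0, 0.729, 0.684, -0.0]
wrist_force: [-0.7, 0.2, 0.7]
finger_gap: 0.0444
gripper_force: 0.0
```

Call:
step_arm --pt "0 0 0 0 0" --pt "0 0 0 0 0" --pt "0 0 0 0 0"

```text
t: 36.62
eef_pos: [0.5956, -0.1331, 0.1201]
tool_rot: [-0.001, 0.729, 0.685, -0.0]
wrist_force: [-0.1, 0.8, 0.3]
finger_gap: 0.0641
gripper_force: 0.0
```

```bash
python3 - <<'E'
from h import *
o=get_obs();print(o["eef_pos"],o["finger_gap"],move([596.6,-133.3],86.42,o))
im,d=snapshot("wrist"); cv2.imwrite('pics/w16.png',im); g=im.max(2)<60
for r in range(156,230,8):
    c=np.nonzero(g[r,235:285])[0]; print(r,(c.min()+235,c.max()+235,len(c)) if len(c) else None,end="; ")
E
```

```text
[ 0.59564648 -0.13312464  0.12013591] 0.06407918401636047 [-0.12, 0.96, -0.01, -0.0]
156 None; 164 None; 172 (np.int64(257), np.int64(263), 7); 180 (np.int64(264), np.int64(265), 2); 188 (np.int64(264), np.int64(265), 2); 196 (np.int64(264), np.int64(265), 2); 204 (np.int64(264), np.int64(265), 2); 212 (np.int64(256), np.int64(265), 3); 220 (np.int64(256), np.int64(264), 7); 228 None;
```

Call:
step_arm --pt "0 0 0.9 20 0" --pt "0 0 0 20 0" --pt "0 0 0 20 0" --pt "0 0 0 18 0" --pt "0 0 0 12 0"

```text
t: 37.08
eef_pos: [0.5956, -0.1337, 0.0295]
tool_rot: [-0.001, 0.729, 0.684, -0.001]
wrist_force: [-0.9, 0.4, -0.1]
finger_gap: 0.0913
gripper_force: 0.0
```

Call:
step_arm --pt "0 0 0 4.5 0" --pt "255 0 0 0 0" --pt "255 0 0 0 0" --pt "255 0 0 0 0" --pt "255 0 0 0 0"

```text
t: 37.5
eef_pos: [0.5981, -0.1336, 0.0277]
tool_rot: [0.001, 0.729, 0.684, 0.0]
wrist_force: [0.9, 0.1, 0.6]
finger_gap: 0.0672
gripper_force: 0.0
```

Call:
step_arm --pt "255 0 0 0 0" --pt "255 0 0 0 0" --pt "255 0 0 0 0" --pt "255 0 0 0 0" --pt "255 0 0 0 0"

```text
t: 37.92
eef_pos: [0.5975, -0.1334, 0.0267]
tool_rot: [0.0, 0.729, 0.684, 0.0]
wrist_force: [-0.1, 0.6, 0.2]
finger_gap: 0.0342
gripper_force: 0.0
```

Call:
step_arm --pt "255 0 0 0 0" --pt "255 0 0 0 0" --pt "255 0 0 0 0" --pt "255 0 0 0 0" --pt "255 0 0 0 0"

```text
t: 38.33
eef_pos: [0.5973, -0.1334, 0.0265]
tool_rot: [-0.0, 0.729, 0.684, -0.0]
wrist_force: [-0.7, 0.4, 0.2]
finger_gap: 0.0118
gripper_force: 50.0
```

```bash
python3 -c "
from h import *
print(move([603.6,192.3],97.35)); lines('w17')"
```

```text
[325.44, -14.3, -10.97, -0.19]
[ 597.3 -133.4   26.5] psi 86.38 gap 0.011762054784504306 50.000075697898865 [-0.7  0.4  0.2]
178 [161, 204] [np.float64(40.2), np.float64(8.6)] | 186 [161, 169, 176] [np.float64(40.2), np.float64(34.5), np.float64(29.4)] | 194 [161, 169, 175] [np.float64(40.2), np.float64(34.5), np.float64(30.1)] | 202 [161, 169, 175] [np.float64(40.2), np.float64(34.5), np.float64(30.2)] | 210 [161, 169, 175] [np.float64(40.2), np.float64(34.5), np.float64(30.2)] | 220 [175] [np.float64(30.2)] | 295 [175] [np.float64(30.2)] | 305 [161, 169, 175] [np.float64(40.2), np.float64(34.5), np.float64(30.2)] | 313 [161, 169, 175] [np.float64(40.2), np.float64(34.5), np.float64(30.2)] | 321 [161, 169, 175] [np.float64(40.2), np.float64(34.5), np.float64(30.2)] | 329 [161, 169, 175] [np.float64(40.2), np.float64(34.5), np.float64(30.2)] | 337 [161, 205] [np.float64(40.2), np.float64(7.9)] | 345 [] [] | 
183 [171, 179, 181, 341] [np.float64(-62.7), np.float64(-57.0), np.float64(-55.5), np.float64(59.3)]
188 [171, 179, 182, 341] [np.float64(-63.0), np.float64(-57.2), np.float64(-55.1), np.float64(59.6)]
193 [172, 180, 182, 252, 265, 340] [np.float64(-62.5), np.float64(-56.8), np.float64(-55.3), np.float64(-4.6), np.float64(4.8), np.float64(59.1)]
200 [172, 180, 183, 251, 266, 340] [np.float64(-62.9), np.float64(-57.1), np.float64(-54.9), np.float64(-5.4), np.float64(5.6), np.float64(59.5)]
```

Call:
step_arm --pt "255 8 -0.4 0 0" --pt "255 16 -0.7 0 0" --pt "255 20 -0.9 0 0" --pt "255 20 -0.9 0 0" --pt "255 20 -0.9 0 0"

```text
t: 38.8
eef_pos: [0.5989, -0.049, 0.0266]
tool_rot: [0.0, 0.729, 0.684, -0.0]
wrist_force: [0.2, -4.7, -2.1]
finger_gap: 0.0114
gripper_force: 50.0
```

Call:
step_arm --pt "255 20 -0.9 0 0" --pt "255 20 -0.9 0 0" --pt "255 20 -0.9 0 0" --pt "255 20 -0.9 0 0" --pt "255 20 -0.9 0 0"

```text
t: 39.22
eef_pos: [0.6007, 0.0513, 0.0266]
tool_rot: [0.0, 0.729, 0.685, -0.0]
wrist_force: [0.3, -5.6, -1.3]
finger_gap: 0.0115
gripper_force: 50.0
```

Call:
step_arm --pt "255 20 -0.9 0 0" --pt "255 20 -0.9 0 0" --pt "255 20 -0.9 0 0" --pt "255 20 -0.9 0 0" --pt "255 18 -0.8 0 0"

```text
t: 39.63
eef_pos: [0.6024, 0.1495, 0.0265]
tool_rot: [0.0, 0.729, 0.685, -0.0]
wrist_force: [0.5, -7.0, 0.2]
finger_gap: 0.0117
gripper_force: 50.0
```

```bash
python3 - <<'E'
from h import *
o=get_obs();print(o["eef_pos"],o["finger_gap"],o["gripper_force"],o["wrist_force"],o["wrist_torque"])
print(move([603.6,192.3],97.35,o))
E
```

```text
[0.6023764  0.14952803 0.02653938] 0.011693084707440491 49.999916553497314 [ 0.47964063 -6.97315949  0.22853385] [-1.07385854 -0.09480176  0.06590074]
[42.76, -1.45, -10.94, -0.19]
```

Call:
step_arm --pt "255 18 -0.6 0 0" --pt "255 14 -0.5 0 0" --pt "255 10.5 -0.3 0 0" --pt "255 0 0 0 -0.03" --pt "255 0 0 0 -0.04"

```text
t: 40.05
eef_pos: [0.6032, 0.1922, 0.0266]
tool_rot: [-0.001, 0.705, 0.71, -0.0]
wrist_force: [-6.7, 0.6, 4.4]
finger_gap: 0.0116
gripper_force: 50.1
```

Call:
step_arm --pt "255 0 0 0 -0.04" --pt "255 0 0 0 -0.04" --pt "255 0 0 0 -0.025" --pt "255 0 0 0 -0.016" --pt "255 0 0 0 0"

```text
t: 40.47
eef_pos: [0.6031, 0.1914, 0.0265]
tool_rot: [-0.001, 0.661, 0.751, -0.0]
wrist_force: [-5.2, -0.3, 5.1]
finger_gap: 0.0119
gripper_force: 50.1
```

Call:
step_arm --pt "255 0 0 0 0" --pt "255 0 0 0 0"

```text
t: 40.63
eef_pos: [0.6031, 0.1914, 0.0265]
tool_rot: [-0.001, 0.661, 0.75, -0.0]
wrist_force: [-6.2, -0.4, 4.2]
finger_gap: 0.012
gripper_force: 50.0
```

```bash
python3 -c "
from h import *
print(move([603.6,192.3],97.35)); lines('w18')"
```

```text
[0.85, 0.63, -0.08, -0.0]
[603.1 191.4  26.5] psi 97.27 gap 0.012028939990069763 50.04912078380585 [-6.2 -0.4  4.2]
178 [159, 203] [np.float64(41.6), np.float64(9.4)] | 186 [159, 167, 175] [np.float64(41.6), np.float64(35.9), np.float64(30.2)] | 194 [159, 167, 175] [np.float64(41.6), np.float64(35.9), np.float64(30.2)] | 202 [159, 167, 175] [np.float64(41.6), np.float64(35.9), np.float64(30.2)] | 210 [159, 167, 175] [np.float64(41.6), np.float64(35.9), np.float64(30.2)] | 220 [175] [np.float64(30.2)] | 295 [175] [np.float64(30.2)] | 305 [160, 167, 175] [np.float64(40.9), np.float64(36.0), np.float64(30.2)] | 313 [160, 167, 176] [np.float64(41.0), np.float64(36.0), np.float64(29.5)] | 321 [160, 167, 176] [np.float64(41.0), np.float64(36.0), np.float64(29.5)] | 329 [160, 167, 176] [np.float64(41.0), np.float64(36.0), np.float64(29.5)] | 337 [160, 168, 170, 203] [np.float64(41.0), np.float64(35.3), np.float64(33.9), np.float64(9.5)] | 345 [160, 171] [np.float64(41.0), np.float64(33.1)] | 
183 [173, 344] [np.float64(-61.5), np.float64(61.2)]
188 [174, 343] [np.float64(-61.1), np.float64(60.8)]
193 [174, 252, 265, 343] [np.float64(-61.3), np.float64(-4.8), np.float64(4.6), np.float64(61.1)]
200 [175, 251, 267, 342] [np.float64(-61.0), np.float64(-5.6), np.float64(6.1), np.float64(60.7)]
```

Within a millimetre of the place; nudge, release, retreat and check the pads.

Call:
step_arm --pt "255 0.9 0.3 0 0" --pt "255 0 0 0 0" --pt "255 0 0 0 0" --pt "0 0 0 0 0" --pt "0 0 0 0 0"

```text
t: 41.1
eef_pos: [0.6041, 0.1923, 0.0267]
tool_rot: [0.0, 0.66, 0.751, 0.0]
wrist_force: [0.4, 0.3, 0.1]
finger_gap: 0.022
gripper_force: 0.0
```

Call:
step_arm --pt "0 0 0 0 0" --pt "0 0 0 0 0" --pt "0 0 0 0 0" --pt "0 0 0 -10 0" --pt "0 0 0 -20 0"

```text
t: 41.52
eef_pos: [0.6027, 0.1919, 0.0555]
tool_rot: [-0.001, 0.66, 0.751, -0.001]
wrist_force: [0.2, -0.8, 0.2]
finger_gap: 0.0555
gripper_force: 0.0
```

Call:
step_arm --pt "0 0 0 -30 0" --pt "0 0 0 -30 0" --pt "0 0 0 -30 0" --pt "0 0 0 -30 0" --pt "0 0 0 -20 0"

```text
t: 41.93
eef_pos: [0.6048, 0.1925, 0.2005]
tool_rot: [0.001, 0.66, 0.751, 0.001]
wrist_force: [0.4, 1.1, 0.1]
finger_gap: 0.0889
gripper_force: 0.0
```

Call:
step_arm --pt "0 0 -25 0 0" --pt "0 0 -25 0 0" --pt "0 0 -25 0 0" --pt "0 0 0 0 0" --pt "0 0 0 0 0"

```text
t: 42.35
eef_pos: [0.529, 0.1827, 0.1975]
tool_rot: [0.0, 0.66, 0.751, 0.0]
wrist_force: [1.5, 0.3, 0.4]
finger_gap: 0.091
gripper_force: 0.0
```

```bash
python3 - <<'E'
from h import *
print(get_obs()["eef_pos"])
im,d=snapshot("side"); cv2.imwrite('pics/side19.png',im); c,P=cam("side")
v,u=np.mgrid[0:384,0:512]; p=np.stack([(u-c["cx"])/c["fx"]*d,(v-c["cy"])/c["fy"]*d,d,np.ones_like(d)],-1)@P.T
q=(p[...,:2]*1000-[620.1,60.9]); a=np.radians(7.2); x=q[...,0]*np.cos(a)+q[...,1]*np.sin(a); y=-q[...,0]*np.sin(a)+q[...,1]*np.cos(a)
for n in (62,0,-62):
    m=(abs(x)<18)&(abs(y-n)<14)&(d>0); print(n,m.sum(),np.percentile(p[m][:,2]*1000,[10,50,90]).round(1))
for r in cut_out("side","fixture")[:1]:
    vv,uu=np.nonzero(r["region"]); print(r["confidence"],rect(toz("side",np.c_[uu,vv],.01)))
for r in cut_out("side","bay")[:1]: print(r["bbox"])
E
```

```text
[0.52900293 0.18265964 0.19752754]
62 106 [25.4 27.4 28.8]
0 112 [ 8.   9.7 11.7]
-62 128 [25.5 26.9 28.7]
0.6 [610.1, 103.8, 275.8, 126.8, -83.4]
[244.9, 233.3, 36.1, 31.5]
```

```bash
python3 - <<'E'
from h import *
for n in ("top","side"):
    im,d=snapshot(n)
    for r in cut_out(n,"pad1"):
        v,u=np.nonzero(r["region"]); print(n,round(r["confidence"],2),im[v,u].mean(0).round(),rect(toz(n,np.c_[u,v],.012)))
print(job_done())
E
```

```text
top 0.74 [211. 178. 242.] [359.1, 75.8, 57.8, 33.8, -45.2]
top 0.73 [119. 123. 126.] [611.5, 120.8, 70.6, 38.4, 0.5]
top 0.7 [ 69. 163. 242.] [346.5, -32.6, 66.2, 35.5, 71.8]
top 0.67 [184. 184. 179.] [354.0, 430.6, 180.0, 63.3, -47.1]
top 0.5 [73. 76. 78.] [625.7, -1.3, 64.9, 35.7, 7.1]
side 0.88 [79. 81. 88.] [620.4, 0.3, 61.6, 42.3, 6.9]
side 0.63 [ 52. 139. 230.] [351.1, -31.7, 72.8, 53.7, 71.9]
side 0.54 [111. 114. 124.] [605.1, 123.7, 67.5, 45.9, 5.4]
side 0.46 [184. 152. 233.] [364.8, 72.8, 72.5, 39.6, -48.3]
the job is handed in; nothing more can be done
None
```

I handed the job in with both loose pads (only two were present) home in nests 1 and 3, the start button pressed fully and let go, and the loaded fixture back in the loading bay about 1 mm from its place; no verdict came back.

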